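# Find the boxed carburettor for the swap

### The arm

A 6-joint arm with a two-finger parallel gripper is mounted at the origin on the work surface. World frame = base frame: x ahead of the robot, y to its left, z up, the work surface at z = 0. Lengths are in mm, angles in rad, forces in N, time in s.
With the tool pointing down it reaches from about 250 to 725 mm from the base axis. Payload 4 kg.
Tool frame: the origin (TCP) lies at the centre of the arm's flange, where the gripper is bolted on; the fingertips stand 173 mm ahead of it and the grasp point (between the pads) lies 155 mm ahead of it; z points along the fingers, y is the direction in which the jaws open and shut (so a half turn about z gives the same grasp; the last joint's range is limited). The gripper opens to 85 mm and grips with 20 to 120 N. Pads are 22 mm wide; open, the fingers measure 114 mm over their backs; the gripper's body (76 mm by 85 mm) begins 54 mm behind the grasp point. The pads swing forward as they close: fully open they stand 13 mm farther back than shut.
Start: joints at [1.266, 0.241, 0.005, 1.335, 0, 1.571], TCP at [150.049, 476.954, 404.706] pointing down, gripper open.
Joint ranges: [-2.72, 2.72], [-1.05, 1.87], [-1.09, 1.28], [-1.99, 2.15], [-1.42, 1.44], [-3.14, 3.14]. Speed limits (rad/s): [2.79, 2.79, 3.14, 3.14, 3.14, 3.14].

### API

Orientations are given as a rotation vector (axis times angle).
In Python, from station import robot gives the robot as it stands.
- The arm moves only by the tool play_rows, never from a script. Its argument "moves" is a list of rows, each an object of numbers: "dx", "dy", "dz": the shift along the world's x, y, z in cm; "ax", "ay", "az": the turn, a rotation vector about the world's x, y, z in rad; "fingers": the finger opening in cm, from 0 to 8.54. In form: [{"dx": .., "dy": .., "dz": .., "ax": .., "ay": .., "az": .., "fingers": ..}, ...]. A call has 1 to 10 rows; each row is the pose to reach, as a shift and turn from the pose commanded when the call began; what a row does not reach only later rows make up. A row lasts 1/12 s, in which the tool goes at most 41.7 mm and 7.16 degrees, less where a joint would pass 70% of its speed; a pose out of reach is approached as far as the arm can. A call with a gripper value outside its range is refused whole. The fingers move at their own pace and stop on an object; "squeeze" is the grip in N (left out, the last holds). Time passes only in rows, so rows that repeat a pose let the fingers close. It gives the time, the measured TCP pose, the force and the opening at its end, in the units of the state.
- robot.observe(): the state, without advancing time (a new reading comes with each control period).
- robot.snapshot(name): name is "side" or "top" or "wrist"; returns a dict with "color" (384x512x3 uint8, red, green, blue), "range_z" (384x512 float32, mm along the optical axis (not along the pixel's ray), 0 where there is no reading), "camera_matrix" (3x3 intrinsics, pixels), "camera_from_world" (4x4, takes a point from world to camera coordinates); the wrist camera has in their place "tool_from_camera" (4x4, takes a point from camera to tool coordinates, whose origin is the TCP and whose axes are the flange's). Camera axes: x right, y down, z forward; pixel columns grow to the right and rows downward; lengths in mm; the calibration is good to about 2 mm. A picture is of the moment at which its call begins: read the wrist's pose just before it.
- robot.hand_in(): hands the job in, once; it reports no verdict.
Trained networks look in a picture, given as the dict that the camera call returned (one of the last four; its "shot" number tells which), for a name from the list of things; names that differ only in an ending like _2 or _b are one class to them, and where a whole thing is asked for, a point or a joint stands for the part that bears it (a point fixed in the world has none). Each returns a list of dicts, best first, with "confidence" (0 to 1); they miss things now and then, are a little off and sometimes report something else, mostly with a low value. They report only what shows in the picture. A call takes as long as a camera call. They do not tell look-alikes from the thing itself.
- robot.recognise(picture, label): "at" ([x, y, z] in mm, in world coordinates, good to about 4 mm: the middle of the surface that is visible of it).
- robot.landmark_of(picture, label): "at" ([x, y, z] in mm, in world coordinates, good to about 4 mm: a listed point, or the origin of a listed thing).
The state is a dict: "t": time; "qpos": joint angles; "qd": joint speeds; "tau": joint torques, N m; "tcp_pos": TCP position; "eef_rot": TCP orientation; "force": force on the tool from outside, world axes, zero at the start; "ft_torque": the same for the moment, N m; "opening": finger opening in mm.
Only numpy, scipy, OpenCV 4.12 (cv2) and the standard library are available. Lean on these libraries where they do the work, as an engineer would, in place of code of your own. Each camera call takes 0.05 s, during which the arm holds its last target.

### The job

Get ready for a carburettor swap: first shut the brass fuel valve by turning its handle clockwise all the way to the stop. Then lift the identical closed cartons on the black mat to find the one heavy with the new carburettor, set it in the small aluminium tray, and put all the other cartons, which hold only packing, in the wide grey plastic tray, none on top of another. Leave the valve shut and the other things on the bench where they are.

Things in the scene. Friction and masses are not known exactly. Their poses are not given: they have to be found in the camera images.
- carton_1_c (a point): centre of a plain closed cardboard carton, 70 (its x) x 46 (its y) x 50 mm high (its z), origin in its middle, 25 mm above its underside. All cartons look the same; three to five of them stand at the start on the thin black mat (flush with the bench), any of the others is absent. One carton of those present, not told which, holds a carburettor and weighs 0.35 to 0.45 kg; every other weighs 0.085 to 0.115 kg. It may lie on any side at the end
- carton_2_c (a point): centre of a plain closed cardboard carton, 70 (its x) x 46 (its y) x 50 mm high (its z), origin in its middle, 25 mm above its underside. All cartons look the same; three to five of them stand at the start on the thin black mat (flush with the bench), any of the others is absent. One carton of those present, not told which, holds a carburettor and weighs 0.35 to 0.45 kg; every other weighs 0.085 to 0.115 kg. It may lie on any side at the end
- carton_3_c (a point): centre of a plain closed cardboard carton, 70 (its x) x 46 (its y) x 50 mm high (its z), origin in its middle, 25 mm above its underside. All cartons look the same; three to five of them stand at the start on the thin black mat (flush with the bench), any of the others is absent. One carton of those present, not told which, holds a carburettor and weighs 0.35 to 0.45 kg; every other weighs 0.085 to 0.115 kg. It may lie on any side at the end
- carton_4_c (a point): centre of a plain closed cardboard carton, 70 (its x) x 46 (its y) x 50 mm high (its z), origin in its middle, 25 mm above its underside. All cartons look the same; three to five of them stand at the start on the thin black mat (flush with the bench), any of the others is absent. One carton of those present, not told which, holds a carburettor and weighs 0.35 to 0.45 kg; every other weighs 0.085 to 0.115 kg. It may lie on any side at the end
- carton_5_c (a point): centre of a plain closed cardboard carton, 70 (its x) x 46 (its y) x 50 mm high (its z), origin in its middle, 25 mm above its underside. All cartons look the same; three to five of them stand at the start on the thin black mat (flush with the bench), any of the others is absent. One carton of those present, not told which, holds a carburettor and weighs 0.35 to 0.45 kg; every other weighs 0.085 to 0.115 kg. It may lie on any side at the end
- service_tray: small shallow aluminium tray, fixed, 96 (x) x 88 (y) mm outside, walls 4 mm thick and 14 mm high over the bench, inner floor 4 mm above the bench; origin at the centre of its underside, on the bench; z up. For the heavy carton: just one carton fits on its floor, its 70 mm side along the tray's x
- returns_tray: wide shallow tray of grey plastic, fixed, 200 (x) x 220 (y) mm outside, walls 4 mm thick and 14 mm high over the bench, inner floor 4 mm above the bench; origin at the centre of its underside, on the bench; z up. For the light cartons; four fit side by side on its floor
- valve_grip (a point): middle of the upright bar handle of the brass fuel valve, on its turning axis, 61 mm above the bench; it turns with the handle. The bar is 44 mm long (the point's x), 12 mm wide (y), 26 mm high: from 13 mm below this point to 11 mm above it, on a fixed steel base plate 70 x 80 mm with a brass valve body under the bar up to 47 mm above the bench. Pinch it across its width from above
- fuel_valve (a joint): angle of the valve handle about the vertical, rad: it grows as the handle is turned clockwise seen from above (0 fully open; hard stop at 2.6, fully shut); light friction of about 0.04 N m, stays where it is left. Starts between 0.2 and 1.0
- fuel_filter: clear plastic inline fuel filter lying flat, 94 long x 33 mm; bystander, leave it where it is
- muffler_guard: pitted aluminium muffler guard, 90 x 110 x 42 mm; bystander, leave it where it is
- spark_plug: spark plug lying flat, 75 x 20 mm; bystander, leave it where it is
- wrench: steel wrench lying flat, 160 mm long; bystander, leave it where it is
- screwdriver: red-handled screwdriver lying flat, about 200 mm long; bystander, leave it where it is
- oil_bottle: closed grey bottle, 64 mm across, 170 mm high; bystander, leave it where it is
- air_filter: ring-shaped grey air filter, 90 mm across, 50 mm high; bystander, leave it where it is
Mind the look-alikes: they are no part of the job. Leave any green or red look-alike of the part that bears carton_4_c alone. What is shaped like the part that bears valve_grip but red is not meant.

How it is judged (in metres and radians):
On the way, in this order (a step that is already met when the one before it is completed fails the run):
1. the fuel valve is shut, its handle at the clockwise stop (value of joint fuel_valve above 2.5 rad), for 0.2 s.
2. after that, the heavy carton rests in the small aluminium tray, let go: the tray bears more than 0.27 kg (contact force between service_tray and anything else above 2.6 N and contact force between the fingers and anything else below 0.1 N), for 0.3 s.
At the end, for the whole second after the job is handed in: Valve over 2.5 rad; the heavy carton at rest in the aluminium tray (centre within 28 mm in x, 26 in y of the tray's; tray bears over 2.6 N), every other in the plastic tray (within 75 in x, 85 in y); all centres under 45 mm above the tray's underside: none stacked (value of joint fuel_valve above 2.5 rad and contact force between service_tray and anything else above 2.6 N and linear speed of each of carton_1, carton_2, carton_3, carton_4, carton_5 below 0.03 m/s and ((x of carton_1_c in the frame of service_tray between -0.028 and 0.028 m and y of carton_1_c in the frame of service_tray between -0.026 and 0.026 m and z of carton_1_c in the frame of service_tray below 0.045 m) or (x of carton_1_c in the frame of returns_tray between -0.075 and 0.075 m and y of carton_1_c in the frame of returns_tray between -0.085 and 0.085 m and z of carton_1_c in the frame of returns_tray below 0.045 m)) and ((x of carton_2_c in the frame of service_tray between -0.028 and 0.028 m and y of carton_2_c in the frame of service_tray between -0.026 and 0.026 m and z of carton_2_c in the frame of service_tray below 0.045 m) or (x of carton_2_c in the frame of returns_tray between -0.075 and 0.075 m and y of carton_2_c in the frame of returns_tray between -0.085 and 0.085 m and z of carton_2_c in the frame of returns_tray below 0.045 m)) and ((x of carton_3_c in the frame of service_tray between -0.028 and 0.028 m and y of carton_3_c in the frame of service_tray between -0.026 and 0.026 m and z of carton_3_c in the frame of service_tray below 0.045 m) or (x of carton_3_c in the frame of returns_tray between -0.075 and 0.075 m and y of carton_3_c in the frame of returns_tray between -0.085 and 0.085 m and z of carton_3_c in the frame of returns_tray below 0.045 m)) and ((x of carton_4_c in the frame of service_tray between -0.028 and 0.028 m and y of carton_4_c in the frame of service_tray between -0.026 and 0.026 m and z of carton_4_c in the frame of service_tray below 0.045 m) or (x of carton_4_c in the frame of returns_tray between -0.075 and 0.075 m and y of carton_4_c in the frame of returns_tray between -0.085 and 0.085 m and z of carton_4_c in the frame of returns_tray below 0.045 m)) and ((x of carton_5_c in the frame of service_tray between -0.028 and 0.028 m and y of carton_5_c in the frame of service_tray between -0.026 and 0.026 m and z of carton_5_c in the frame of service_tray below 0.045 m) or (x of carton_5_c in the frame of returns_tray between -0.075 and 0.075 m and y of carton_5_c in the frame of returns_tray between -0.085 and 0.085 m and z of carton_5_c in the frame of returns_tray below 0.045 m))); the robot touches nothing.
It fails at once if a bystander (filter, guard, plug, wrench, screwdriver, bottle, air filter) is moved more than 5 cm (distance of any of fuel_filter, muffler_guard, spark_plug, wrench, screwdriver, oil_bottle, air_filter from where it was at the start of the episode above 0.05 m).
Of carton_1, carton_3, carton_5 only 1 to 3 are there at a start; the rules pass over those that are not, and their reading is None.
At some moment in a run one of carton_1, carton_2, carton_3, carton_4, carton_5 may be knocked a few centimetres aside while the robot is not near it.
Once in a run the grip may slacken for a moment while it holds something.
It also fails if it takes over 210 s, if anything falls off the work surface, if the arm or the gripper's body presses on something with over 40 N, if the wrist force passes 120 N, or if a joint passes its speed limit or range.

## Working session

There is one attempt and no reset: what is moved stays moved. The work goes in short steps, Python scripts to look and compute and a tool call to move; the robot and the scene stay as the last step left them, time stands still between calls to the robot, and variables do not carry over. Pictures are saved under pics/ and viewed, and the job is handed in when it is done.

Besides the shell and the picture viewer there is one more tool, called in YAML: its name, and indented under it one key for each argument. play_rows: Moves the arm, as the interface text tells. Its arguments: {"type":"object","properties":{"moves":{"type":"array","items":{"type":"object","properties":{"dx":{"type":"number"},"dy":{"type":"number"},"dz":{"type":"number"},"ax":{"type":"number"},"ay":{"type":"number"},"az":{"type":"number"},"fingers":{"type":"number"}}}},"squeeze":{"type":"number"}},"required":["moves"]}

```bash
ls; mkdir -p pics
cat > h.py <<'E'
import numpy as np, cv2
from station import robot
def save(p,n,scale=1):
    im=cv2.cvtColor(p["color"],cv2.COLOR_RGB2BGR); cv2.imwrite("pics/"+n+".png",im)
def world(p,o=None):
    K=p["camera_matrix"]; z=p["range_z"]; h,w=z.shape
    u,v=np.meshgrid(np.arange(w),np.arange(h))
    P=np.stack([(u-K[0,2])/K[0,0]*z,(v-K[1,2])/K[1,1]*z,z],-1)
    if "camera_from_world" in p: T=np.linalg.inv(p["camera_from_world"])
    else:
        from scipy.spatial.transform import Rotation as R
        T=np.eye(4);T[:3,:3]=R.from_rotvec(o["eef_rot"]).as_matrix();T[:3,3]=o["tcp_pos"];T=T@p["tool_from_camera"]
    W=P@T[:3,:3].T+T[:3,3]; W[z==0]=np.nan
    return W
E
python3 - <<'E'
from h import *
o=robot.observe();print(o)
for n in("top","side"):
    p=robot.snapshot(n);save(p,n+"0")
    np.savez("/tmp/"+n+"0.npz",**{k:v for k,v in p.items()})
    for l in ["carton_1_c","valve_grip","service_tray","returns_tray","fuel_filter","muffler_guard","spark_plug","wrench","screwdriver","oil_bottle","air_filter"]:
        print(n,l,[(round(d["confidence"],2),np.round(d["at"]).tolist()) for d in robot.landmark_of(p,l)])
E
```

```text
pics
{'t': 0.0, 'qpos': array([1.26597594e+00, 2.41395880e-01, 3.70264198e-03, 1.33519622e+00,
       2.79768157e-05, 1.57075582e+00]), 'qd': array([-6.39079029e-05, -1.76764359e-03,  1.83421525e-03, -1.62317622e-03,
       -1.28009118e-03,  1.12437021e-04]), 'tau': array([ 3.89556917e-04, -3.72321939e+01,  2.52405596e+01,  1.70991820e-02,
        5.65874200e-05,  4.21490384e-06]), 'tcp_pos': array([149.97391425, 476.68600995, 403.81288148]), 'eef_rot': array([-0.47684365, -3.10484194,  0.00324273]), 'force': array([0.55521136, 0.04175472, 1.05431377]), 'ft_torque': array([ 0.02033716, -0.07645638,  0.03271262]), 'opening': 85.51745049089762}
top carton_1_c [(0.72, [519.0, -255.0, 26.0])]
top valve_grip [(0.55, [788.0, 229.0, 61.0]), (0.38, [649.0, 205.0, 63.0]), (0.35, [700.0, 359.0, -1.0])]
top service_tray []
top returns_tray [(0.85, [455.0, 212.0, -1.0])]
top fuel_filter [(0.74, [644.0, -16.0, 3.0]), (0.61, [514.0, 20.0, -2.0])]
top muffler_guard [(0.71, [454.0, 217.0, -3.0]), (0.6, [651.0, -338.0, 0.0])]
top spark_plug [(0.55, [553.0, -420.0, -0.0])]
top wrench [(0.87, [373.0, 1
[... 176 characters left out ...]
]), (0.18, [554.0, -418.0, -2.0])]
side carton_1_c [(0.78, [520.0, -258.0, 24.0])]
side valve_grip [(0.6, [653.0, 202.0, 58.0]), (0.47, [786.0, 230.0, 60.0]), (0.41, [594.0, 456.0, -1.0])]
side service_tray []
side returns_tray [(0.65, [450.0, 216.0, 1.0]), (0.6, [516.0, -256.0, 21.0])]
side fuel_filter [(0.8, [508.0, 21.0, 0.0])]
side muffler_guard [(0.88, [650.0, -337.0, -5.0]), (0.27, [377.0, 14.0, 6.0])]
side spark_plug [(0.62, [551.0, -416.0, 5.0])]
side wrench [(0.65, [376.0, 10.0, 4.0])]
side screwdriver [(0.66, [311.0, -340.0, -2.0])]
side oil_bottle [(0.65, [699.0, 363.0, 3.0])]
side air_filter [(0.85, [594.0, 456.0, -4.0]), (0.74, [701.0, 365.0, 1.0]), (0.37, [654.0, 202.0, 57.0])]
```

View pics/top0.png

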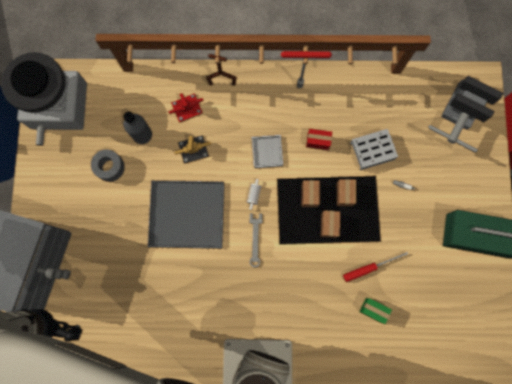

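View pics/side0.png

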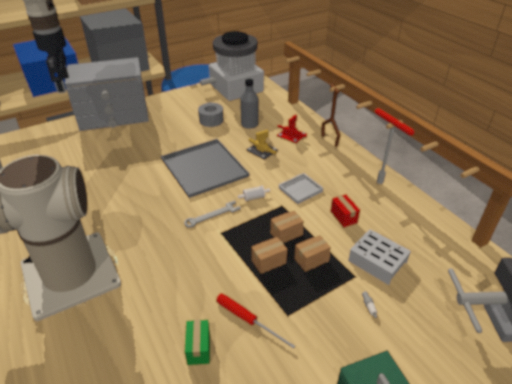

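The top view shows three cartons on the mat (pixels ~(311,192), (346,192) and (330,223)). It also shows the brass valve at (193,148), the small tray at (268,152) and the wide tray at (187,213). I'll measure them from depth.

```bash
cat > meas.py <<'E'
from h import *
def rects(W,mask,zlo,zhi,minn=20):
    m=(mask&(W[...,2]>zlo)&(W[...,2]<zhi)).astype(np.uint8)
    n,l,s,c=cv2.connectedComponentsWithStats(m,connectivity=4)
    for i in range(1,n):
        if s[i,4]<minn: continue
        pts=W[l==i]; xy=pts[:,:2].astype(np.float32)
        (cx,cy),(w,h),a=cv2.minAreaRect(xy)
        print("px",np.round(c[i]),"n",s[i,4],"ctr",round(cx,1),round(cy,1),"size",round(w,1),round(h,1),"ang",round(a,1),"mean",np.round(pts.mean(0),1),"zmed",round(float(np.median(pts[:,2])),1))
E
python3 - <<'E'
from meas import *
for n in("top","side"):
    p=dict(np.load(f"/tmp/{n}0.npz")); W=world(p)
    x,y=W[...,0],W[...,1]
    print(n,"cartons");rects(W,(x>350)&(x<680)&(y<-60)&(y>-320),40 if n=="top" else 46,60)
    print("valve");rects(W,(x>600)&(x<700)&(y>150)&(y<250),55,80,8)
    print("base");rects(W,(x>600)&(x<720)&(y>140)&(y<260),3,80,8)
    print("trays");rects(W,(x>330)&(x<720)&(y>-70)&(y<340),2.0,20,40)
E
python3 - <<'E'
import cv2
for n,(a,b,c,d) in {"top":(120,250,140,400),"side":(120,310,150,420)}.items():
    im=cv2.imread(f"pics/{n}0.png")[a:b,c:d]; cv2.imwrite(f"pics/{n}0z.png",cv2.resize(im,None,fx=2.9,fy=2.9,interpolation=cv2.INTER_CUBIC))
E
```

```text
top cartons
px [320. 141.] n 181 ctr 667.7 -174.9 size 68.6 24.5 ang 89.5 mean [ 668.5 -176.1   48.8] zmed 48.9
px [363. 151.] n 210 ctr 637.8 -300.7 size 84.5 37.7 ang 1.0 mean [ 641.8 -303.7   43. ] zmed 42.5
px [347. 191.] n 398 ctr 520.4 -253.1 size 46.5 71.0 ang 88.5 mean [ 519.7 -253.3   49.2] zmed 49.3
px [311. 193.] n 391 ctr 516.3 -149.3 size 46.4 70.6 ang 89.4 mean [ 514.7 -149.7   49.1] zmed 49.3
px [331. 223.] n 404 ctr 426.6 -205.9 size 46.5 70.3 ang 88.5 mean [ 425.7 -205.9   49.1] zmed 49.0
valve
px [191. 143.] n 71 ctr 653.6 203.4 size 13.1 43.3 ang 87.7 mean [652.7 202.7  70.3] zmed 70.7
base
px [193. 148.] n 570 ctr 654.3 204.2 size 75.2 115.2 ang 12.5 mean [651.9 201.7  21.4] zmed 10.6
trays
px [268. 151.] n 680 ctr 651.7 -21.7 size 108.2 99.3 ang 4.4 mean [650.2 -22.7   6.9] zmed 5.6
px [199. 139.] n 64 ctr 683.9 187.0 size 23.4 31.6 ang 15.9 mean [685.  186.1   6.5] zmed 6.0
px [183. 143.] n 70 ctr 670.3 234.1 size 30.6 31.2 ang 8.6 mean [670.7 235.3   6.7] zmed 6.3
px [196. 154.] n 234 ctr 636.8 196.0 size 35.1 83.1 ang 16.2 mean [636.2 195.7   7.2] zmed 6.4
px 
[... 676 characters left out ...]
 197.5  66.1] zmed 67.8
base
px [262. 145.] n 466 ctr 647.1 193.8 size 80.0 101.1 ang 46.0 mean [647.7 194.   26.5] zmed 19.9
trays
px [253. 126.] n 43 ctr 697.3 331.2 size 14.0 44.0 ang 88.7 mean [695.6 331.5  11. ] zmed 10.9
px [204. 168.] n 2373 ctr 456.5 213.6 size 230.2 209.1 ang 89.7 mean [451.5 209.3   5.4] zmed 4.2
px [261. 151.] n 243 ctr 654.9 192.8 size 72.2 97.9 ang 20.1 mean [644.  189.8   7.9] zmed 6.1
px [301. 188.] n 681 ctr 652.5 -24.2 size 112.2 92.0 ang 2.2 mean [649.1 -22.5   6.7] zmed 5.1
px [252. 197.] n 83 ctr 501.5 5.4 size 19.3 76.1 ang 61.8 mean [501.8   4.9  13.4] zmed 14.6
px [218. 212.] n 277 ctr 393.5 5.9 size 126.6 41.1 ang 1.8 mean [397.8   6.7   6. ] zmed 6.0
```

View pics/top0z.png

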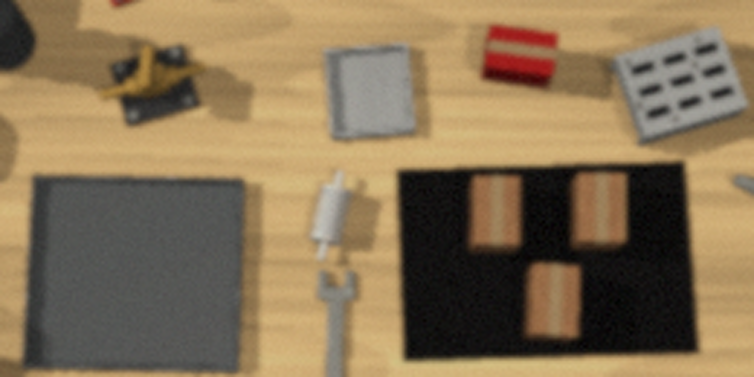

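View pics/side0z.png

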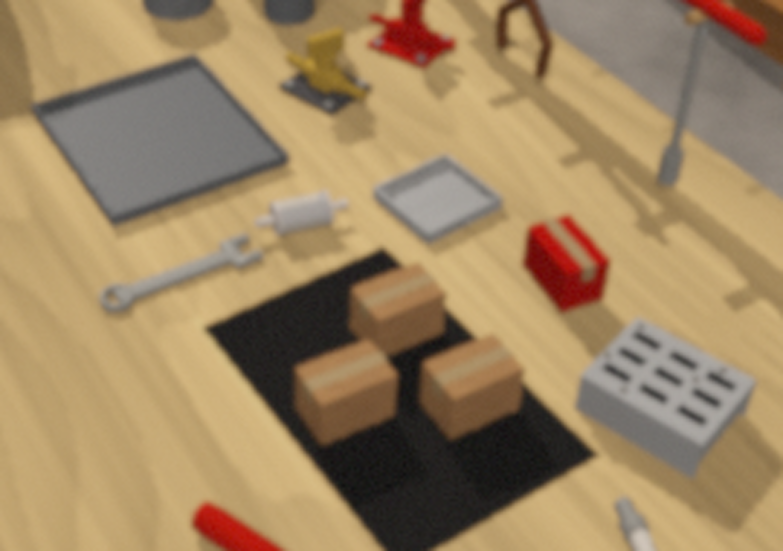

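play_rows:
  moves:
    - {"dx": 4,"dy": -1,"dz": 0}
    - {"dx": 8,"dy": -3,"dz": 0}
    - {"dx": 12,"dy": -5,"dz": 0}
    - {"dx": 16,"dy": -7.5,"dz": 0,"az": 0.1}
    - {"dx": 19.5,"dy": -9.5,"dz": 0,"az": 0.1}
    - {"dx": 23,"dy": -11.5,"dz": 0,"az": 0.2}
    - {"dx": 26.5,"dy": -13.5,"dz": -1,"az": 0.25}
    - {"dx": 30,"dy": -15.5,"dz": -2,"az": 0.25}
    - {"dx": 33.5,"dy": -17.5,"dz": -3,"az": 0.25}
    - {"dx": 37,"dy": -19.5,"dz": -4,"az": 0.25}

```text
$.moves[0]: bad value
```

play_rows:
  moves:
    - {"dx": 3.5,"dy": -2,"dz": -1}
    - {"dx": 7,"dy": -4,"dz": -2}
    - {"dx": 10,"dy": -6,"dz": -2.5}
    - {"dx": 11.7,"dy": -7.5,"dz": -3}
    - {"dx": 11.7,"dy": -7.5,"dz": -3}

```text
$.moves[0]: bad value
```

Run:
```python
from meas import *
o=robot.observe();print(o["t"],o["qpos"],o["tcp_pos"],o["eef_rot"],o["force"])
p=robot.snapshot("wrist");save(p,"w1");W=world(p,o)
x,y=W[...,0],W[...,1]
rects(W,(x>600)&(x<700)&(y>150)&(y<250),62,80,8)
rects(W,(x>600)&(x<700)&(y>150)&(y<250),3,20,8)
print([(round(d["confidence"],2),np.round(d["at"]).tolist()) for d in robot.landmark_of(p,"valve_grip")])
```

```text
1.2 [1.26598337e+00 2.40586630e-01 5.00003837e-03 1.33522406e+00
 2.25630554e-05 1.57076296e+00] [150.05228493 476.94513934 404.71316369] [-4.76892128e-01 -3.10516095e+00  1.68589108e-05] [-0.06017247  0.80196169 -0.16201164]
[]
```

View pics/w1.png

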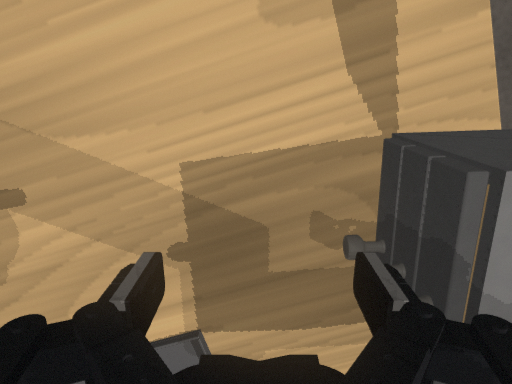

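The refused call probably means every field has to be in each row. The arm hasn't moved; the wrist picture still shows the bench at the start pose.

play_rows:
  moves:
    - {"dx": 4,"dy": -1,"dz": 0,"ax": 0,"ay": 0,"az": 0,"fingers": 8.5}
    - {"dx": 8,"dy": -3,"dz": 0,"ax": 0,"ay": 0,"az": 0,"fingers": 8.5}
    - {"dx": 12,"dy": -5,"dz": 0,"ax": 0,"ay": 0,"az": 0.1,"fingers": 8.5}
    - {"dx": 15.5,"dy": -7,"dz": 0,"ax": 0,"ay": 0,"az": 0.1,"fingers": 8.5}
    - {"dx": 19,"dy": -9,"dz": 0,"ax": 0,"ay": 0,"az": 0.1,"fingers": 8.5}
    - {"dx": 22.5,"dy": -11,"dz": 0,"ax": 0,"ay": 0,"az": 0.2,"fingers": 8.5}
    - {"dx": 26,"dy": -13,"dz": -1,"ax": 0,"ay": 0,"az": 0.25,"fingers": 8.5}
    - {"dx": 29.5,"dy": -15,"dz": -2,"ax": 0,"ay": 0,"az": 0.25,"fingers": 8.5}
    - {"dx": 33,"dy": -17,"dz": -3,"ax": 0,"ay": 0,"az": 0.25,"fingers": 8.5}
    - {"dx": 36.5,"dy": -19,"dz": -4,"ax": 0,"ay": 0,"az": 0.25,"fingers": 8.5}

```text
t: 2.13
tcp_pos: [515.5, 286.3, 364.7]
eef_rot: [0.086, 3.14, 0.001]
force: [0.7, 0.6, 0.5]
opening: 85.0
```

play_rows:
  moves:
    - {"dx": 3.5,"dy": -2,"dz": -1,"ax": 0,"ay": 0,"az": 0,"fingers": 6}
    - {"dx": 7,"dy": -4,"dz": -2,"ax": 0,"ay": 0,"az": 0,"fingers": 6}
    - {"dx": 10.5,"dy": -6.3,"dz": -3,"ax": 0,"ay": 0,"az": 0,"fingers": 6}
    - {"dx": 13.6,"dy": -8.4,"dz": -4,"ax": 0,"ay": 0,"az": 0,"fingers": 6}
    - {"dx": 13.6,"dy": -8.4,"dz": -4,"ax": 0,"ay": 0,"az": 0,"fingers": 6}
    - {"dx": 13.6,"dy": -8.4,"dz": -4,"ax": 0,"ay": 0,"az": 0,"fingers": 6}

```text
t: 2.63
tcp_pos: [651.2, 201.5, 322.2]
eef_rot: [-0.092, -3.137, 0.002]
force: [0.4, 0.9, -0.2]
opening: 59.9
```

Run:
```python
from meas import *
o=robot.observe();print(o["t"],o["qpos"],o["tcp_pos"],o["eef_rot"],o["force"])
p=robot.snapshot("wrist");save(p,"w2");W=world(p,o)
x,y=W[...,0],W[...,1]
rects(W,(x>600)&(x<700)&(y>150)&(y<250),62,85,8)
rects(W,(x>600)&(x<700)&(y>150)&(y<250),3,20,8)
print([(round(d["confidence"],2),np.round(d["at"]).tolist()) for d in robot.landmark_of(p,"valve_grip")])
```

```text
2.6333 [3.00022598e-01 6.51512790e-01 4.27258550e-01 1.35041943e+00
 1.49552422e-04 3.58745501e-01] [651.15915354 201.46362002 322.21821394] [-9.21197789e-02 -3.13652240e+00  1.74568779e-03] [ 0.43379334  0.86420968 -0.2103382 ]
px [263. 204.] n 985 ctr 652.0 205.0 size 11.6 43.5 ang 87.1 mean [650.1 205.2  72.2] zmed 72.5
px [256. 160.] n 2891 ctr 634.0 201.8 size 33.4 84.7 ang 17.6 mean [632.1 200.1   6.7] zmed 6.1
px [295. 197.] n 857 ctr 665.9 228.6 size 30.6 43.0 ang 17.4 mean [668.6 233.7   6.3] zmed 6.0
px [216. 197.] n 13 ctr 659.8 163.8 size 7.3 1.4 ang 88.3 mean [659.8 163.6  18.6] zmed 18.6
px [208. 200.] n 13 ctr 662.3 156.4 size 5.8 1.5 ang 88.0 mean [662.3 156.3  18.3] zmed 18.6
px [242. 215.] n 531 ctr 679.9 184.3 size 30.5 23.4 ang 16.5 mean [683.1 184.2   6.4] zmed 6.1
[(0.92, [789.0, 230.0, 60.0]), (0.86, [653.0, 201.0, 58.0])]
```

View pics/w2.png

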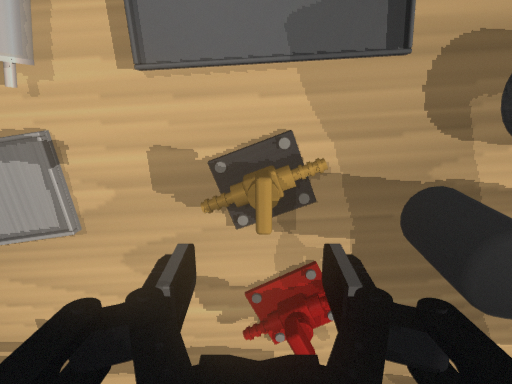

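play_rows:
  moves:
    - {"dx": 0.1,"dy": 0.15,"dz": -3,"ax": 0,"ay": 0,"az": 0,"fingers": 5}
    - {"dx": 0.1,"dy": 0.15,"dz": -6,"ax": 0,"ay": 0,"az": 0,"fingers": 5}
    - {"dx": 0.1,"dy": 0.15,"dz": -8,"ax": 0,"ay": 0,"az": 0,"fingers": 5}
    - {"dx": 0.1,"dy": 0.15,"dz": -9.5,"ax": 0,"ay": 0,"az": 0,"fingers": 5}
    - {"dx": 0.1,"dy": 0.15,"dz": -9.5,"ax": 0,"ay": 0,"az": 0,"fingers": 5}
    - {"dx": 0.1,"dy": 0.15,"dz": -9.5,"ax": 0,"ay": 0,"az": 0,"fingers": 5}

```text
t: 3.23
tcp_pos: [649.7, 206.5, 230.6]
eef_rot: [-0.083, -3.14, 0.0]
force: [-0.2, 0.1, -0.5]
opening: 50.1
```

Run:
```python
from meas import *
o=robot.observe();print(o["t"],o["qpos"],o["tcp_pos"],o["eef_rot"],o["force"],o["ft_torque"])
p=robot.snapshot("wrist");save(p,"w3")
```

```text
3.2333 [3.07696695e-01 7.09806960e-01 2.88378944e-01 1.15020847e+00
 1.72624057e-04 3.60301456e-01] [649.6858382  206.48704996 230.55448077] [-8.25995896e-02 -3.13965598e+00  1.76412103e-04] [-0.24573093  0.10299509 -0.45113423] [ 0.05231162  0.00099008 -0.00580481]
```

View pics/w3.png

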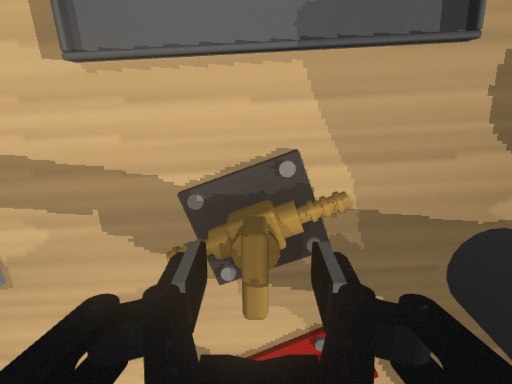

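play_rows:
  moves:
    - {"dx": 0.2,"dy": -0.1,"dz": -0.5,"ax": 0,"ay": 0,"az": 0,"fingers": 3}
    - {"dx": 0.2,"dy": -0.1,"dz": -0.5,"ax": 0,"ay": 0,"az": 0,"fingers": 3}
    - {"dx": 0.2,"dy": -0.1,"dz": -0.5,"ax": 0,"ay": 0,"az": 0,"fingers": 3}

```text
t: 3.53
tcp_pos: [653.1, 204.3, 226.2]
eef_rot: [0.086, 3.139, 0.001]
force: [0.2, 0.3, 0.3]
opening: 30.1
```

Run:
```python
from meas import *
o=robot.observe();print(o["t"],o["tcp_pos"],o["eef_rot"],o["force"],o["ft_torque"])
p=robot.snapshot("wrist");save(p,"w4");W=world(p,o)
x,y=W[...,0],W[...,1]
rects(W,(x>600)&(x<700)&(y>192)&(y<216),65,85,8)
p=robot.snapshot("top");W=world(p);x,y=W[...,0],W[...,1]
rects(W,(x>600)&(x<700)&(y>150)&(y<250),55,78,8)
```

```text
3.5333 [653.14100175 204.27673342 226.20332825] [8.59532219e-02 3.13870515e+00 8.98204870e-04] [0.1786866  0.33919808 0.32349238] [ 0.03040312  0.01184863 -0.06216786]
px [259. 271.] n 2535 ctr 652.3 205.2 size 11.9 44.4 ang 87.4 mean [649.6 205.4  72.2] zmed 72.5
```

play_rows:
  moves:
    - {"dx": -0.1,"dy": 0.1,"dz": 0,"ax": 0,"ay": 0,"az": 0,"fingers": 0.8}
    - {"dx": -0.1,"dy": 0.1,"dz": 0,"ax": 0,"ay": 0,"az": 0,"fingers": 0.8}
    - {"dx": -0.1,"dy": 0.1,"dz": 0,"ax": 0,"ay": 0,"az": 0,"fingers": 0.8}
    - {"dx": -0.1,"dy": 0.1,"dz": 0,"ax": 0,"ay": 0,"az": 0,"fingers": 0.8}
    - {"dx": -0.1,"dy": 0.1,"dz": 0,"ax": 0,"ay": 0,"az": 0,"fingers": 0.8}
  squeeze: 30

```text
t: 4.05
tcp_pos: [651.8, 204.8, 225.5]
eef_rot: [0.087, 3.14, -0.001]
force: [-2.3, -2.9, 3.7]
opening: 11.5
```

play_rows:
  moves:
    - {"dx": 0,"dy": 0,"dz": 0,"ax": 0,"ay": 0,"az": -0.1,"fingers": 0.8}
    - {"dx": 0,"dy": 0,"dz": 0,"ax": 0,"ay": 0,"az": -0.2,"fingers": 0.8}
    - {"dx": 0,"dy": 0,"dz": 0,"ax": 0,"ay": 0,"az": -0.3,"fingers": 0.8}
    - {"dx": 0,"dy": 0,"dz": 0,"ax": 0,"ay": 0,"az": -0.3,"fingers": 0.8}

```text
t: 4.38
tcp_pos: [651.9, 205.1, 225.5]
eef_rot: [0.557, 3.091, 0.0]
force: [-1.8, -1.5, 5.0]
opening: 11.1
```

Run:
```python
from h import *
o=robot.observe();print(o["t"],o["qpos"],o["tcp_pos"],o["eef_rot"],o["force"],o["ft_torque"],o["opening"])
```

```text
4.3833 [3.04820523e-01 7.16715981e-01 2.87498455e-01 1.14112612e+00
 6.05682054e-05 6.61284911e-01] [651.87977446 205.10656834 225.52152706] [5.56907007e-01 3.09145870e+00 4.14483627e-04] [-1.76160934 -1.50563281  4.96365016] [-0.33505378  0.33465461 -0.02135545] 11.096861243315189
```

Gripped and turning freely. I'll keep turning towards about 1.9 rad in total.

play_rows:
  moves:
    - {"dx": 0,"dy": 0,"dz": 0,"ax": 0,"ay": 0,"az": -0.12,"fingers": 0.8}
    - {"dx": 0,"dy": 0,"dz": 0,"ax": 0,"ay": 0,"az": -0.24,"fingers": 0.8}
    - {"dx": 0,"dy": 0,"dz": 0,"ax": 0,"ay": 0,"az": -0.36,"fingers": 0.8}
    - {"dx": 0,"dy": 0,"dz": 0,"ax": 0,"ay": 0,"az": -0.48,"fingers": 0.8}
    - {"dx": 0,"dy": 0,"dz": 0,"ax": 0,"ay": 0,"az": -0.6,"fingers": 0.8}
    - {"dx": 0,"dy": 0,"dz": 0,"ax": 0,"ay": 0,"az": -0.72,"fingers": 0.8}
    - {"dx": 0,"dy": 0,"dz": 0,"ax": 0,"ay": 0,"az": -0.84,"fingers": 0.8}
    - {"dx": 0,"dy": 0,"dz": 0,"ax": 0,"ay": 0,"az": -0.96,"fingers": 0.8}
    - {"dx": 0,"dy": 0,"dz": 0,"ax": 0,"ay": 0,"az": -1.08,"fingers": 0.8}
    - {"dx": 0,"dy": 0,"dz": 0,"ax": 0,"ay": 0,"az": -1.2,"fingers": 0.8}

```text
t: 5.22
tcp_pos: [652.9, 205.9, 225.6]
eef_rot: [2.205, 2.235, 0.006]
force: [2.8, 0.6, 0.8]
opening: 11.6
```

play_rows:
  moves:
    - {"dx": 0,"dy": 0,"dz": 0,"ax": 0,"ay": 0,"az": -0.12,"fingers": 0.8}
    - {"dx": 0,"dy": 0,"dz": 0,"ax": 0,"ay": 0,"az": -0.24,"fingers": 0.8}
    - {"dx": 0,"dy": 0,"dz": 0,"ax": 0,"ay": 0,"az": -0.36,"fingers": 0.8}
    - {"dx": 0,"dy": 0,"dz": 0,"ax": 0,"ay": 0,"az": -0.48,"fingers": 0.8}
    - {"dx": 0,"dy": 0,"dz": 0,"ax": 0,"ay": 0,"az": -0.48,"fingers": 0.8}

```text
t: 5.63
tcp_pos: [653.4, 205.7, 225.6]
eef_rot: [2.671, 1.651, 0.008]
force: [4.8, 0.9, -0.1]
opening: 11.2
```

Run:
```python
from meas import *
o=robot.observe();print(o["t"],o["qpos"],o["tcp_pos"],o["eef_rot"],o["force"],o["ft_torque"],o["opening"])
p=robot.snapshot("wrist");save(p,"w5")
```

```text
5.6333 [3.05000159e-01 7.17631379e-01 2.89459232e-01 1.13717071e+00
 9.05272414e-05 2.33929346e+00] [653.42607133 205.72616606 225.60376502] [2.67119737 1.65116927 0.00833449] [ 4.81720955  0.89198129 -0.08051484] [ 0.13346662 -1.15242481 -0.05473073] 11.187649051699525
```

View pics/w5.png

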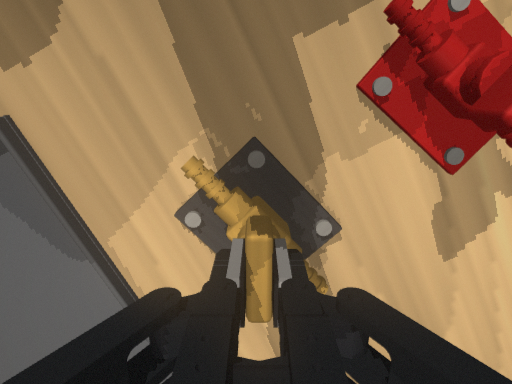

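play_rows:
  moves:
    - {"dx": 0,"dy": 0,"dz": 0,"ax": 0,"ay": 0,"az": -0.08,"fingers": 0.8}
    - {"dx": 0,"dy": 0,"dz": 0,"ax": 0,"ay": 0,"az": -0.16,"fingers": 0.8}
    - {"dx": 0,"dy": 0,"dz": 0,"ax": 0,"ay": 0,"az": -0.2,"fingers": 0.8}
    - {"dx": 0,"dy": 0,"dz": 0,"ax": 0,"ay": 0,"az": -0.2,"fingers": 0.8}

```text
t: 6.02
tcp_pos: [653.6, 205.6, 225.6]
eef_rot: [2.821, 1.381, 0.009]
force: [6.2, 1.2, -1.6]
opening: 11.4
```

```bash
cat > s.py <<'E'
from h import *
np.set_printoptions(precision=3,suppress=True)
o=robot.observe();print(o["t"],"q",o["qpos"],"tcp",o["tcp_pos"],o["eef_rot"],"F",o["force"],"T",o["ft_torque"],o["opening"])
E
python3 s.py
```

```text
6.0167 q [ 0.305  0.718  0.29   1.137 -0.     2.536] tcp [653.626 205.6   225.593] [2.821 1.381 0.009] F [ 6.175  1.163 -1.649] T [ 0.06  -1.305 -0.095] 11.372230577164057
```

play_rows:
  moves:
    - {"dx": 0,"dy": 0,"dz": 0,"ax": 0,"ay": 0,"az": -0.04,"fingers": 0.8}
    - {"dx": 0,"dy": 0,"dz": 0,"ax": 0,"ay": 0,"az": -0.06,"fingers": 0.8}
    - {"dx": 0,"dy": 0,"dz": 0,"ax": 0,"ay": 0,"az": -0.06,"fingers": 0.8}

```text
t: 6.27
tcp_pos: [653.7, 205.5, 225.6]
eef_rot: [2.86, 1.297, 0.009]
force: [6.6, 1.3, -0.4]
opening: 11.3
```

```bash
python3 s.py
```

```text
6.2667 q [ 0.305  0.718  0.29   1.137 -0.     2.595] tcp [653.679 205.546 225.601] [2.86  1.297 0.009] F [ 6.646  1.305 -0.361] T [ 0.037 -1.326 -0.048] 11.251121418479311
```

play_rows:
  moves:
    - {"dx": 0,"dy": 0,"dz": 0,"ax": 0,"ay": 0,"az": -0.04,"fingers": 0.8}
    - {"dx": 0,"dy": 0,"dz": 0,"ax": 0,"ay": 0,"az": -0.05,"fingers": 0.8}
    - {"dx": 0,"dy": 0,"dz": 0,"ax": 0,"ay": 0,"az": -0.05,"fingers": 0.8}

```text
t: 6.52
tcp_pos: [653.7, 205.6, 225.6]
eef_rot: [2.89, 1.229, 0.009]
force: [6.9, 0.9, -0.7]
opening: 11.4
```

```bash
python3 s.py
```

```text
6.5167 q [ 0.305  0.718  0.29   1.137 -0.001  2.642] tcp [653.656 205.62  225.63 ] [2.89  1.229 0.009] F [ 6.909  0.852 -0.662] T [-0.133 -1.328  0.951] 11.378999580398773
```

Torque jumped to 0.95 N m, so the handle is at the stop. I'll hold, release and rise.

play_rows:
  moves:
    - {"dx": 0,"dy": 0,"dz": 0,"ax": 0,"ay": 0,"az": 0,"fingers": 0.8}
    - {"dx": 0,"dy": 0,"dz": 0,"ax": 0,"ay": 0,"az": 0,"fingers": 0.8}
    - {"dx": 0,"dy": 0,"dz": 0,"ax": 0,"ay": 0,"az": 0,"fingers": 0.8}
    - {"dx": 0,"dy": 0,"dz": 0,"ax": 0,"ay": 0,"az": 0,"fingers": 4}
    - {"dx": 0,"dy": 0,"dz": 0,"ax": 0,"ay": 0,"az": 0,"fingers": 4}
    - {"dx": 0,"dy": 0,"dz": 0,"ax": 0,"ay": 0,"az": 0,"fingers": 4}
    - {"dx": 0,"dy": 0,"dz": 3,"ax": 0,"ay": 0,"az": 0,"fingers": 4}
    - {"dx": 0,"dy": 0,"dz": 6,"ax": 0,"ay": 0,"az": 0,"fingers": 4}
    - {"dx": 0,"dy": 0,"dz": 9,"ax": 0,"ay": 0,"az": 0,"fingers": 4}
    - {"dx": 0,"dy": 0,"dz": 10,"ax": 0,"ay": 0,"az": 0,"fingers": 4}

```text
t: 7.35
tcp_pos: [652.4, 205.5, 330.2]
eef_rot: [2.894, 1.221, 0.011]
force: [0.4, -0.4, 0.7]
opening: 40.1
```

```bash
python3 s.py
python3 - <<'E'
from meas import *
o=robot.observe()
p=robot.snapshot("wrist");save(p,"w6");W=world(p,o)
x,y=W[...,0],W[...,1]
rects(W,(x>600)&(x<700)&(y>150)&(y<250),62,85,8)
rects(W,(x>600)&(x<700)&(y>150)&(y<250),3,20,8)
x,y,z=W[...,0],W[...,1],W[...,2]
E
```

```text
7.35 q [0.305 0.648 0.442 1.358 0.    2.648] tcp [652.429 205.518 330.232] [2.894 1.221 0.011] F [ 0.424 -0.431  0.662] T [-0.019 -0.094  0.066] 40.06559900007174
px [260. 198.] n 922 ctr 652.9 205.8 size 42.8 12.0 ang 48.3 mean [653.9 206.8  72.4] zmed 72.7
px [269. 158.] n 2650 ctr 670.0 211.5 size 32.6 81.8 ang 17.7 mean [672.  212.3   6.7] zmed 6.2
px [227. 190.] n 977 ctr 629.1 213.2 size 30.5 50.6 ang 17.9 mean [623.  217.7   6.5] zmed 6.3
px [277. 213.] n 392 ctr 642.1 166.9 size 28.7 21.1 ang 50.1 mean [641.2 168.9   6.9] zmed 6.5
px [310. 202.] n 8 ctr 672.4 159.2 size 1.6 4.6 ang 56.8 mean [672.5 159.1  18.2] zmed 18.3
```

View pics/w6.png

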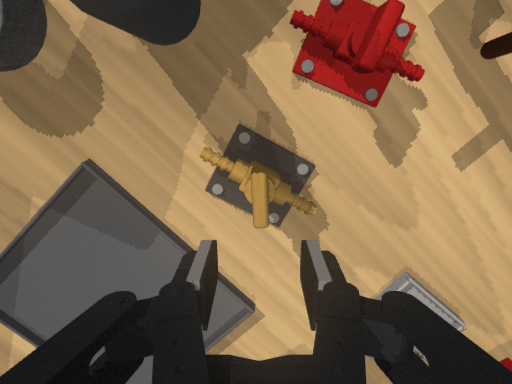

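The bar has turned 128.8°, from −2.9° to −131.7°, which puts the joint at about 2.6: shut. Next are the cartons.

play_rows:
  moves:
    - {"dx": 0,"dy": -1.5,"dz": 1,"ax": 0,"ay": 0,"az": 0.12,"fingers": 8.5}
    - {"dx": 0,"dy": -4,"dz": 2,"ax": 0,"ay": 0,"az": 0.24,"fingers": 8.5}
    - {"dx": -1,"dy": -7,"dz": 2,"ax": 0,"ay": 0,"az": 0.36,"fingers": 8.5}
    - {"dx": -2,"dy": -10,"dz": 2,"ax": 0,"ay": 0,"az": 0.48,"fingers": 8.5}
    - {"dx": -3,"dy": -13,"dz": 2,"ax": 0,"ay": 0,"az": 0.6,"fingers": 8.5}
    - {"dx": -4,"dy": -16,"dz": 2,"ax": 0,"ay": 0,"az": 0.72,"fingers": 8.5}
    - {"dx": -5,"dy": -19,"dz": 2,"ax": 0,"ay": 0,"az": 0.84,"fingers": 8.5}
    - {"dx": -6,"dy": -22,"dz": 2,"ax": 0,"ay": 0,"az": 0.96,"fingers": 8.5}
    - {"dx": -7,"dy": -25,"dz": 2,"ax": 0,"ay": 0,"az": 1.08,"fingers": 8.5}
    - {"dx": -8,"dy": -27,"dz": 2,"ax": 0,"ay": 0,"az": 1.2,"fingers": 8.5}

```text
t: 8.23
tcp_pos: [570.4, -67.1, 343.2]
eef_rot: [-1.693, -2.643, 0.003]
force: [1.1, 1.2, -0.4]
opening: 85.0
```

play_rows:
  moves:
    - {"dx": 0,"dy": -1,"dz": 0,"ax": 0,"ay": 0,"az": 0.12,"fingers": 8.5}
    - {"dx": 0,"dy": -2,"dz": 0,"ax": 0,"ay": 0,"az": 0.24,"fingers": 8.5}
    - {"dx": 0,"dy": -3,"dz": 0,"ax": 0,"ay": 0,"az": 0.36,"fingers": 8.5}
    - {"dx": -1,"dy": -4,"dz": 0,"ax": 0,"ay": 0,"az": 0.48,"fingers": 8.5}
    - {"dx": -2,"dy": -5,"dz": 0,"ax": 0,"ay": 0,"az": 0.6,"fingers": 8.5}
    - {"dx": -3,"dy": -6,"dz": 0,"ax": 0,"ay": 0,"az": 0.72,"fingers": 8.5}
    - {"dx": -4,"dy": -7,"dz": 0,"ax": 0,"ay": 0,"az": 0.84,"fingers": 8.5}
    - {"dx": -5,"dy": -8,"dz": 0,"ax": 0,"ay": 0,"az": 0.96,"fingers": 8.5}
    - {"dx": -6,"dy": -8.5,"dz": 0,"ax": 0,"ay": 0,"az": 1.08,"fingers": 8.5}
    - {"dx": -6,"dy": -8.5,"dz": 0,"ax": 0,"ay": 0,"az": 1.143,"fingers": 8.5}

```text
t: 9.07
tcp_pos: [509.6, -150.5, 343.3]
eef_rot: [0.004, -3.137, -0.002]
force: [0.3, 0.1, 0.4]
opening: 85.4
```

play_rows:
  moves:
    - {"dx": 0,"dy": 0,"dz": 0,"ax": 0,"ay": 0,"az": 0,"fingers": 8.5}
    - {"dx": 0,"dy": 0,"dz": 0,"ax": 0,"ay": 0,"az": 0,"fingers": 8.5}

```text
t: 9.23
tcp_pos: [511.4, -149.7, 343.9]
eef_rot: [-0.005, -3.14, -0.001]
force: [0.1, 0.7, 0.4]
opening: 84.6
```

```bash
python3 s.py
python3 - <<'E'
from meas import *
o=robot.observe()
p=robot.snapshot("wrist");save(p,"w7");W=world(p,o)
x,y=W[...,0],W[...,1]
rects(W,(x>300)&(x<600),46,60,100)
rects(W,(x>550)&(x<720)&(y>-80)&(y<40),8,17,40)
for n in ["top","side"]:
    p=robot.snapshot(n);save(p,n+"1");W=world(p);x,y=W[...,0],W[...,1]
    print(n);rects(W,(x>350)&(x<590)&(y<-60)&(y>-320),46,56)
    rects(W,(x>570)&(x<720)&(y>-90)&(y<50),8,17,20)
E
```

```text
9.2333 q [-0.285  0.339 -0.021  1.213  0.    -0.282] tcp [ 511.391 -149.745  343.901] [-0.005 -3.14  -0.001] F [0.104 0.691 0.408] T [ 0.006  0.034 -0.032] 84.5686487887651
px [184.  76.] n 5907 ctr 424.8 -205.4 size 46.2 70.7 ang 87.5 mean [ 423.4 -205.    50.2] zmed 50.2
px [259. 188.] n 4359 ctr 514.0 -148.4 size 46.0 71.4 ang 88.8 mean [ 512.2 -148.4   50. ] zmed 50.0
px [136. 193.] n 4383 ctr 518.3 -252.6 size 46.7 71.2 ang 88.6 mean [ 516.5 -251.7   50. ] zmed 50.0
px [409. 267.] n 480 ctr 611.0 10.1 size 67.6 34.1 ang 45.2 mean [609.3   7.1  12.4] zmed 13.0
px [345. 304.] n 606 ctr 648.8 -47.1 size 97.3 36.0 ang 5.9 mean [654.4 -55.8  12.5] zmed 13.1
top
px [268. 136.] n 37 ctr 695.4 -25.1 size 6.4 70.1 ang 2.2 mean [694.7 -25.   12.3] zmed 12.0
px [281. 157.] n 34 ctr 634.5 -64.3 size 14.6 66.1 ang 84.4 mean [629.9 -63.   12.1] zmed 12.2
px [261. 166.] n 32 ctr 603.1 -6.3 size 9.7 48.2 ang 2.7 mean [602.1  -4.   11.8] zmed 12.0
side
px [287. 221.] n 378 ctr 514.4 -152.0 size 49.4 70.8 ang 89.5 mean [ 513.6 -153.8   49.6] zmed 49.5
px [313. 247.] n 457 ctr 519.0 -255.5 size 71.8 48.9 ang 0.0 mean [ 517.8 -257.5   49.7] zmed 49.7
px [269. 249.] n 461 ctr 425.3 -208.7 size 50.0 71.3 ang 86.3 mean [ 424.4 -210.5   49.7] zmed 49.7
px [300. 189.] n 186 ctr 647.5 -24.0 size 99.2 92.4 ang 5.2 mean [639.9 -32.5  11.7] zmed 11.7
```

View pics/w7.png

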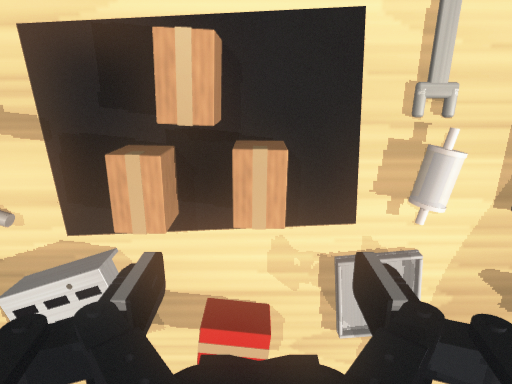

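The wrist view shows three cartons (grasp candidates) and the small tray at (378,290). I'll take the carton below the tool first.

play_rows:
  moves:
    - {"dx": 0.3,"dy": 0,"dz": -4,"ax": 0,"ay": 0,"az": 0,"fingers": 7.5}
    - {"dx": 0.3,"dy": 0,"dz": -8,"ax": 0,"ay": 0,"az": 0,"fingers": 7.5}
    - {"dx": 0.3,"dy": 0,"dz": -11,"ax": 0,"ay": 0,"az": 0,"fingers": 7.5}
    - {"dx": 0.3,"dy": 0,"dz": -14,"ax": 0,"ay": 0,"az": 0,"fingers": 7.5}
    - {"dx": 0.3,"dy": 0,"dz": -15.5,"ax": 0,"ay": 0,"az": 0,"fingers": 7.5}
    - {"dx": 0.3,"dy": 0,"dz": -15.5,"ax": 0,"ay": 0,"az": 0,"fingers": 7.5}
    - {"dx": 0.3,"dy": 0,"dz": -15.5,"ax": 0,"ay": 0,"az": 0,"fingers": 7.5}

```text
t: 9.97
tcp_pos: [514.6, -149.5, 189.2]
eef_rot: [-0.003, -3.139, -0.001]
force: [0.4, 0.2, 0.5]
opening: 74.9
```

play_rows:
  moves:
    - {"dx": 0,"dy": 0,"dz": 0,"ax": 0,"ay": 0,"az": 0,"fingers": 4.2}
    - {"dx": 0,"dy": 0,"dz": 0,"ax": 0,"ay": 0,"az": 0,"fingers": 4.2}
    - {"dx": 0,"dy": 0,"dz": 0,"ax": 0,"ay": 0,"az": 0,"fingers": 4.2}
    - {"dx": 0,"dy": 0,"dz": 0,"ax": 0,"ay": 0,"az": 0,"fingers": 4.2}
    - {"dx": 0,"dy": 0,"dz": 0,"ax": 0,"ay": 0,"az": 0,"fingers": 4.2}
  squeeze: 45

```text
t: 10.38
tcp_pos: [515.9, -150.1, 192.0]
eef_rot: [0.003, 3.137, -0.002]
force: [-0.0, -0.5, 6.3]
opening: 45.1
```

```bash
python3 s.py
```

```text
10.3833 q [-0.283  0.498 -0.217  0.851  0.    -0.281] tcp [ 515.904 -150.131  192.05 ] [ 0.003  3.137 -0.002] F [-0.048 -0.543  6.34 ] T [ 0.04   0.04  -0.038] 45.132969923174315
```

play_rows:
  moves:
    - {"dx": 0,"dy": 0,"dz": 1.5,"ax": 0,"ay": 0,"az": 0,"fingers": 4.2}
    - {"dx": 0,"dy": 0,"dz": 3,"ax": 0,"ay": 0,"az": 0,"fingers": 4.2}
    - {"dx": 0,"dy": 0,"dz": 5,"ax": 0,"ay": 0,"az": 0,"fingers": 4.2}
    - {"dx": 0,"dy": 0,"dz": 6,"ax": 0,"ay": 0,"az": 0,"fingers": 4.2}
    - {"dx": 0,"dy": 0,"dz": 6,"ax": 0,"ay": 0,"az": 0,"fingers": 4.2}
    - {"dx": 0,"dy": 0,"dz": 6,"ax": 0,"ay": 0,"az": 0,"fingers": 4.2}
    - {"dx": 0,"dy": 0,"dz": 6,"ax": 0,"ay": 0,"az": 0,"fingers": 4.2}

```text
t: 10.97
tcp_pos: [514.3, -149.7, 249.2]
eef_rot: [-0.003, -3.14, -0.001]
force: [-0.3, -0.5, -1.0]
opening: 45.1
```

```bash
python3 s.py; python3 s.py
python3 - <<'E'
from h import *
f=[]
for i in range(6):
    f.append(robot.observe()["force"]); p=robot.snapshot("wrist")
print(np.mean(f,0),np.std(f,0)); save(p,"w8")
E
```

```text
10.9667 q [-0.283  0.428 -0.155  0.989 -0.    -0.281] tcp [ 514.341 -149.714  249.177] [-0.003 -3.14  -0.001] F [-0.262 -0.528 -1.011] T [-0.01  -0.006 -0.03 ] 45.09140345861182
10.9667 q [-0.283  0.428 -0.155  0.989 -0.    -0.281] tcp [ 514.341 -149.714  249.177] [-0.003 -3.14  -0.001] F [-0.262 -0.528 -1.011] T [-0.01  -0.006 -0.03 ] 45.09140345861182
[-0.09210319 -0.04531682 -0.58676118] [0.40118929 0.40709747 0.54188126]
```

View pics/w8.png

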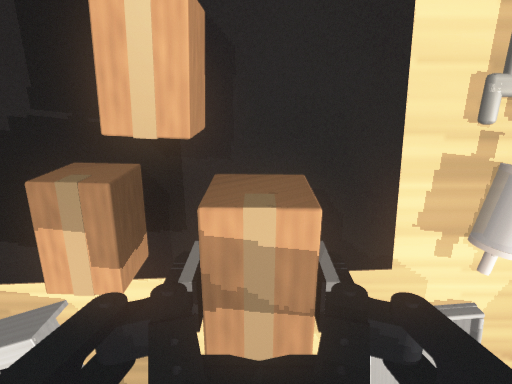

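Reads about 1 N, so this one is light. It goes to the wide tray.

play_rows:
  moves:
    - {"dx": 0,"dy": 2,"dz": 2,"ax": 0,"ay": 0,"az": 0,"fingers": 4.2}
    - {"dx": -0.5,"dy": 5,"dz": 3,"ax": 0,"ay": 0,"az": 0,"fingers": 4.2}
    - {"dx": -1,"dy": 9,"dz": 4,"ax": 0,"ay": 0,"az": 0,"fingers": 4.2}
    - {"dx": -2,"dy": 13,"dz": 4,"ax": 0,"ay": 0,"az": 0,"fingers": 4.2}
    - {"dx": -3,"dy": 17,"dz": 4,"ax": 0,"ay": 0,"az": 0,"fingers": 4.2}
    - {"dx": -4,"dy": 21,"dz": 4,"ax": 0,"ay": 0,"az": 0,"fingers": 4.2}
    - {"dx": -5,"dy": 25,"dz": 4,"ax": 0,"ay": 0,"az": 0,"fingers": 4.2}
    - {"dx": -6,"dy": 29,"dz": 4,"ax": 0,"ay": 0,"az": 0,"fingers": 4.2}
    - {"dx": -7,"dy": 33,"dz": 4,"ax": 0,"ay": 0,"az": 0,"fingers": 4.2}
    - {"dx": -8.5,"dy": 36.5,"dz": 4,"ax": 0,"ay": 0,"az": 0,"fingers": 4.2}

```text
t: 12.1
tcp_pos: [429.6, 217.5, 290.2]
eef_rot: [0.002, 3.14, 0.001]
force: [0.6, -0.9, -0.9]
opening: 45.4
```

play_rows:
  moves:
    - {"dx": -1.5,"dy": 2.5,"dz": 0,"ax": 0,"ay": 0,"az": 0,"fingers": 4.2}
    - {"dx": -2.4,"dy": 4.5,"dz": 0,"ax": 0,"ay": 0,"az": 0,"fingers": 4.2}
    - {"dx": -2.4,"dy": 4.5,"dz": 0,"ax": 0,"ay": 0,"az": 0,"fingers": 4.2}
    - {"dx": -2.4,"dy": 4.5,"dz": 0,"ax": 0,"ay": 0,"az": 0,"fingers": 4.2}

```text
t: 12.43
tcp_pos: [405.2, 261.1, 289.8]
eef_rot: [0.002, -3.141, 0.001]
force: [0.4, -0.0, -0.8]
opening: 45.3
```

```bash
python3 s.py
python3 - <<'E'
from meas import *
o=robot.observe()
p=robot.snapshot("wrist");save(p,"w9")
p=robot.snapshot("side");save(p,"side2");W=world(p);x,y=W[...,0],W[...,1]
rects(W,(x>320)&(x<600)&(y>90)&(y<350),8,17,30)
p=dict(np.load(f"/tmp/top0.npz")); W=world(p); x,y,z=W[...,0],W[...,1],W[...,2]
rects(W,(x>320)&(x<600)&(y>90)&(y<350),7,17,20)
E
```

```text
12.4333 q [ 0.573  0.29  -0.243  1.038 -0.     0.571] tcp [405.248 261.141 289.829] [ 0.002 -3.141  0.001] F [ 0.445 -0.004 -0.838] T [0.006 0.01  0.005] 45.34358353252608
px [196. 146.] n 116 ctr 469.5 319.1 size 55.4 189.5 ang 73.0 mean [473.5 316.6  11.3] zmed 11.2
px [219. 178.] n 227 ctr 453.2 177.9 size 202.3 155.9 ang 0.7 mean [462.8 130.4  11.9] zmed 11.9
px [169. 167.] n 57 ctr 359.2 256.0 size 140.4 15.5 ang 88.6 mean [355.5 257.1  12.3] zmed 12.6
px [153. 193.] n 79 ctr 506.9 322.2 size 39.7 110.6 ang 68.5 mean [516.1 318.8  12. ] zmed 12.2
px [187. 182.] n 29 ctr 549.9 218.0 size 6.7 47.8 ang 0.0 mean [550.5 216.7  11.2] zmed 10.2
px [212. 182.] n 58 ctr 551.9 148.0 size 85.4 14.8 ang 83.1 mean [550.7 142.5  12.1] zmed 11.8
px [222. 215.] n 41 ctr 448.6 111.6 size 66.2 9.5 ang 1.4 mean [450.9 109.7  11.4] zmed 11.1
px [150. 234.] n 58 ctr 398.8 318.2 size 86.3 20.6 ang 4.5 mean [391.1 321.8  12.4] zmed 12.9
px [221. 242.] n 37 ctr 379.7 109.4 size 19.8 56.8 ang 70.7 mean [372.  111.8  11.7] zmed 11.9
px [175. 246.] n 47 ctr 357.4 246.7 size 6.4 67.3 ang 0.6 mean [356.3 245.6  12.4] zmed 12.6
```

View pics/w9.png

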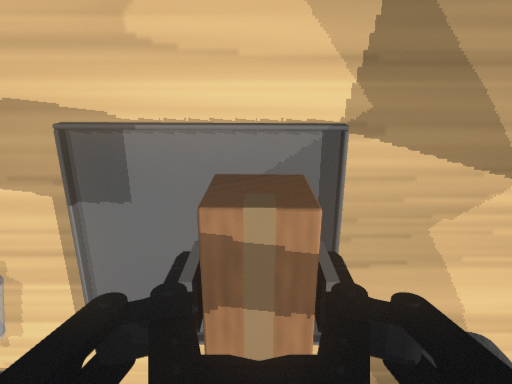

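play_rows:
  moves:
    - {"dx": 0.2,"dy": 0,"dz": -3,"ax": 0,"ay": 0,"az": 0,"fingers": 4.2}
    - {"dx": 0.2,"dy": 0,"dz": -6,"ax": 0,"ay": 0,"az": 0,"fingers": 4.2}
    - {"dx": 0.2,"dy": 0,"dz": -8,"ax": 0,"ay": 0,"az": 0,"fingers": 4.2}
    - {"dx": 0.2,"dy": 0,"dz": -9,"ax": 0,"ay": 0,"az": 0,"fingers": 4.2}
    - {"dx": 0.2,"dy": 0,"dz": -9.2,"ax": 0,"ay": 0,"az": 0,"fingers": 4.2}
    - {"dx": 0.2,"dy": 0,"dz": -9.2,"ax": 0,"ay": 0,"az": 0,"fingers": 4.2}

```text
t: 13.03
tcp_pos: [408.4, 259.5, 198.0]
eef_rot: [-0.005, -3.141, 0.001]
force: [0.4, -0.5, -1.3]
opening: 45.4
```

```bash
python3 s.py
```

```text
13.0333 q [ 0.566  0.407 -0.355  0.81  -0.     0.569] tcp [408.354 259.464 198.013] [-0.005 -3.141  0.001] F [ 0.372 -0.453 -1.307] T [-0.013 -0.038 -0.04 ] 45.41273677902275
```

play_rows:
  moves:
    - {"dx": 0,"dy": 0,"dz": -0.3,"ax": 0,"ay": 0,"az": 0,"fingers": 4.2}
    - {"dx": 0,"dy": 0,"dz": -0.3,"ax": 0,"ay": 0,"az": 0,"fingers": 7}
    - {"dx": 0,"dy": 0,"dz": -0.3,"ax": 0,"ay": 0,"az": 0,"fingers": 7}
    - {"dx": 0,"dy": 0,"dz": -0.3,"ax": 0,"ay": 0,"az": 0,"fingers": 7}
    - {"dx": 0,"dy": 0,"dz": 2,"ax": 0,"ay": 0,"az": 0,"fingers": 7}
    - {"dx": 0,"dy": 0,"dz": 5,"ax": 0,"ay": 0,"az": 0,"fingers": 7}
    - {"dx": 0,"dy": 0,"dz": 8,"ax": 0,"ay": 0,"az": 0,"fingers": 7}
    - {"dx": 0,"dy": -2,"dz": 11,"ax": 0,"ay": 0,"az": 0,"fingers": 7.5}
    - {"dx": 0,"dy": -5,"dz": 13,"ax": 0,"ay": 0,"az": 0,"fingers": 7.5}
    - {"dx": 0,"dy": -9,"dz": 13,"ax": 0,"ay": 0,"az": 0,"fingers": 7.5}

```text
t: 13.87
tcp_pos: [409.6, 171.5, 333.4]
eef_rot: [-0.004, 3.131, 0.008]
force: [1.4, -0.8, -0.3]
opening: 75.2
```

```bash
python3 s.py
python3 - <<'E'
from meas import *
p=robot.snapshot("side");save(p,"side3");W=world(p);x,y=W[...,0],W[...,1]
rects(W,(x>350)&(x<590)&(y<-60)&(y>-320),46,56)
rects(W,(x>350)&(x<590)&(y<330)&(y>100),46,60)
E
```

```text
13.8667 q [ 0.396  0.173 -0.274  1.113  0.     0.394] tcp [409.623 171.481 333.411] [-0.004  3.131  0.008] F [ 1.438 -0.812 -0.318] T [-0.032 -0.099  0.058] 75.23275011060989
px [313. 247.] n 452 ctr 519.0 -255.7 size 49.9 71.5 ang 88.6 mean [ 517.8 -257.6   49.8] zmed 49.8
px [269. 249.] n 463 ctr 425.3 -209.1 size 48.7 70.5 ang 86.0 mean [ 424.1 -210.5   49.8] zmed 49.9
px [184. 152.] n 249 ctr 408.0 257.0 size 52.9 71.6 ang 89.3 mean [406.3 253.1  52.6] zmed 52.9
```

View pics/side3.png

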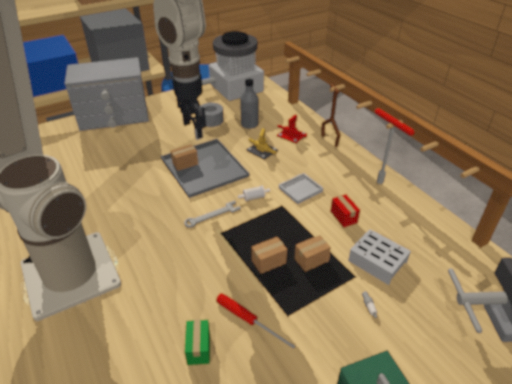

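The first carton sits in the wide tray (pixel ~(184,155)) and the other two are unmoved. Next is the nearer carton, at (425,-206).

play_rows:
  moves:
    - {"dx": 0,"dy": -4,"dz": 0,"ax": 0,"ay": 0,"az": 0,"fingers": 7.5}
    - {"dx": 0,"dy": -8,"dz": 0,"ax": 0,"ay": 0,"az": 0,"fingers": 7.5}
    - {"dx": 0,"dy": -12,"dz": 0,"ax": 0,"ay": 0,"az": 0,"fingers": 7.5}
    - {"dx": 0,"dy": -16,"dz": 0,"ax": 0,"ay": 0,"az": 0,"fingers": 7.5}
    - {"dx": 0,"dy": -20,"dz": 0,"ax": 0,"ay": 0,"az": 0,"fingers": 7.5}
    - {"dx": 0,"dy": -24,"dz": 0,"ax": 0,"ay": 0,"az": 0,"fingers": 7.5}
    - {"dx": 0.5,"dy": -28,"dz": 0,"ax": 0,"ay": 0,"az": 0,"fingers": 7.5}
    - {"dx": 1,"dy": -32,"dz": 0,"ax": 0,"ay": 0,"az": 0,"fingers": 7.5}
    - {"dx": 1.5,"dy": -35,"dz": 0,"ax": 0,"ay": 0,"az": 0,"fingers": 7.5}
    - {"dx": 1.5,"dy": -37.5,"dz": 0,"ax": 0,"ay": 0,"az": -0.04,"fingers": 7.5}

```text
t: 14.75
tcp_pos: [423.2, -207.4, 328.5]
eef_rot: [0.07, 3.139, -0.002]
force: [0.7, 0.0, -0.4]
opening: 74.9
```

play_rows:
  moves:
    - {"dx": 0,"dy": 0,"dz": 0,"ax": 0,"ay": 0,"az": 0,"fingers": 7.5}
    - {"dx": 0,"dy": 0,"dz": 0,"ax": 0,"ay": 0,"az": 0,"fingers": 7.5}
    - {"dx": 0,"dy": 0,"dz": 0,"ax": 0,"ay": 0,"az": 0,"fingers": 7.5}

```text
t: 15.0
tcp_pos: [422.6, -204.4, 328.0]
eef_rot: [-0.065, -3.14, -0.001]
force: [0.3, 0.6, -0.8]
opening: 74.9
```

```bash
python3 s.py
python3 - <<'E'
from meas import *
o=robot.observe()
p=robot.snapshot("wrist");save(p,"w10");W=world(p,o);x,y=W[...,0],W[...,1]
rects(W,(x>300)&(x<600),46,60,100)
E
```

```text
15.0 q [-0.451  0.231 -0.214  1.126  0.    -0.409] tcp [ 422.585 -204.389  327.977] [-0.065 -3.14  -0.001] F [ 0.28   0.638 -0.807] T [ 0.03   0.013 -0.037] 74.89714204170708
px [256. 192.] n 4878 ctr 424.8 -205.5 size 46.1 71.2 ang 87.2 mean [ 422.7 -205.3   50. ] zmed 50.0
px [207. 295.] n 3636 ctr 518.0 -252.6 size 46.1 71.6 ang 88.8 mean [ 515.7 -252.3   49.8] zmed 49.9
```

View pics/w10.png

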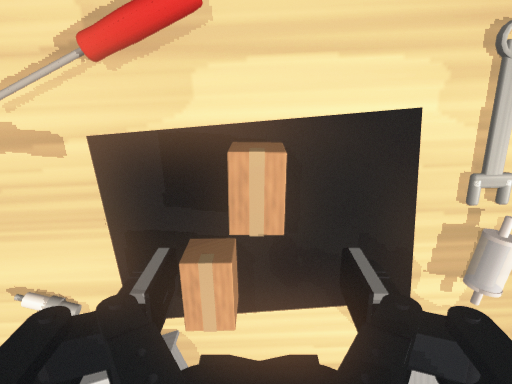

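play_rows:
  moves:
    - {"dx": 0.2,"dy": -0.1,"dz": -4,"ax": 0,"ay": 0,"az": 0,"fingers": 7.5}
    - {"dx": 0.2,"dy": -0.1,"dz": -8,"ax": 0,"ay": 0,"az": 0,"fingers": 7.5}
    - {"dx": 0.2,"dy": -0.1,"dz": -11,"ax": 0,"ay": 0,"az": 0,"fingers": 7.5}
    - {"dx": 0.2,"dy": -0.1,"dz": -13,"ax": 0,"ay": 0,"az": 0,"fingers": 7.5}
    - {"dx": 0.2,"dy": -0.1,"dz": -13.9,"ax": 0,"ay": 0,"az": 0,"fingers": 7.5}
    - {"dx": 0.2,"dy": -0.1,"dz": -13.9,"ax": 0,"ay": 0,"az": 0,"fingers": 7.5}
    - {"dx": 0.2,"dy": -0.1,"dz": -13.9,"ax": 0,"ay": 0,"az": 0,"fingers": 7.5}

```text
t: 15.63
tcp_pos: [425.3, -205.2, 189.6]
eef_rot: [0.063, 3.141, -0.0]
force: [0.3, 0.2, 0.1]
opening: 74.7
```

play_rows:
  moves:
    - {"dx": 0,"dy": 0,"dz": 0,"ax": 0,"ay": 0,"az": 0,"fingers": 4.2}
    - {"dx": 0,"dy": 0,"dz": 0,"ax": 0,"ay": 0,"az": 0,"fingers": 4.2}
    - {"dx": 0,"dy": 0,"dz": 0,"ax": 0,"ay": 0,"az": 0,"fingers": 4.2}
    - {"dx": 0,"dy": 0,"dz": 0,"ax": 0,"ay": 0,"az": 0,"fingers": 4.2}
    - {"dx": 0,"dy": 0,"dz": 0,"ax": 0,"ay": 0,"az": 0,"fingers": 4.2}
  squeeze: 45

```text
t: 16.05
tcp_pos: [425.8, -206.2, 190.9]
eef_rot: [0.065, 3.137, -0.002]
force: [-0.2, 1.1, 6.2]
opening: 45.2
```

play_rows:
  moves:
    - {"dx": 0,"dy": 0,"dz": 1.5,"ax": 0,"ay": 0,"az": 0,"fingers": 4.2}
    - {"dx": 0,"dy": 0,"dz": 3,"ax": 0,"ay": 0,"az": 0,"fingers": 4.2}
    - {"dx": 0,"dy": 0,"dz": 5,"ax": 0,"ay": 0,"az": 0,"fingers": 4.2}
    - {"dx": 0,"dy": 0,"dz": 7,"ax": 0,"ay": 0,"az": 0,"fingers": 4.2}
    - {"dx": 0,"dy": 0,"dz": 7,"ax": 0,"ay": 0,"az": 0,"fingers": 4.2}
    - {"dx": 0,"dy": 0,"dz": 7,"ax": 0,"ay": 0,"az": 0,"fingers": 4.2}
    - {"dx": 0,"dy": 0,"dz": 7,"ax": 0,"ay": 0,"az": 0,"fingers": 4.2}

```text
t: 16.63
tcp_pos: [424.3, -205.6, 258.1]
eef_rot: [-0.066, -3.14, -0.001]
force: [0.2, -0.0, -3.7]
opening: 45.7
```

```bash
python3 s.py
python3 - <<'E'
from h import *
f=[]
for i in range(6):
    f.append(robot.observe()["force"]); p=robot.snapshot("wrist")
print(np.mean(f,0),np.std(f,0)); save(p,"w11")
E
```

```text
16.6333 q [-0.451  0.307 -0.315  0.951 -0.    -0.409] tcp [ 424.253 -205.636  258.095] [-0.066 -3.14  -0.001] F [ 0.242 -0.004 -3.716] T [-0.026  0.047  0.033] 45.68397940385275
[-0.02320353  0.00406048 -4.05638352] [0.27172311 0.63018152 0.47115379]
```

View pics/w11.png

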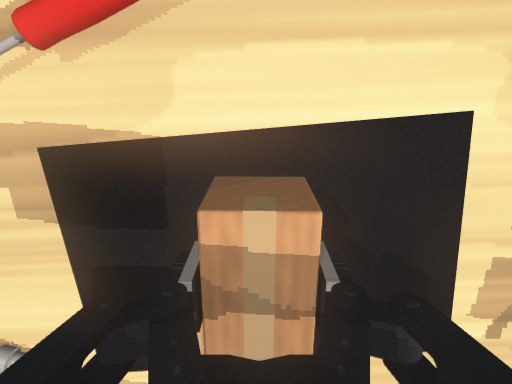

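This is the heavy one (4.06 N). I'll fit the small tray's pose precisely before moving.

Run:
```python
from h import *
from scipy.optimize import least_squares
def fit(R):
    def res(p):
        c,s=np.cos(p[2]),np.sin(p[2]); d=R[:,:2]-p[:2]; u=abs(c*d[:,0]+s*d[:,1]); v=abs(-s*d[:,0]+c*d[:,1])
        # signed distance to rectangle outline half 46x42
        a=u-46;b=v-42
        out=np.hypot(np.maximum(a,0),np.maximum(b,0)); ins=np.minimum(np.maximum(a,b),0)
        return out+ins
    best=None
    for y0 in(-.1,0,.1):
        r=least_squares(res,[649,-22,y0],loss="soft_l1",f_scale=3)
        if best is None or r.cost<best.cost: best=r
    return best.x,len(R),best.cost/len(R)
for n in("top","side"):
    p=dict(np.load(f"/tmp/{n}0.npz")); W=world(p).reshape(-1,3)
    m=(W[:,0]>575)&(W[:,0]<725)&(W[:,1]>-100)&(W[:,1]<60)&(W[:,2]>9)&(W[:,2]<18)
    print(n,fit(W[m]))
```

```text
top (array([ 6.48303039e+02, -2.17211827e+01,  8.01417643e-02]), 177, np.float64(9.940998351334974))
side (array([ 6.46784304e+02, -2.49606578e+01,  9.07520740e-02]), 197, np.float64(1.3472914202317896))
```

play_rows:
  moves:
    - {"dx": 0,"dy": 0,"dz": 2,"ax": 0,"ay": 0,"az": 0,"fingers": 4.2}
    - {"dx": 1,"dy": 2,"dz": 4,"ax": 0,"ay": 0,"az": 0,"fingers": 4.2}
    - {"dx": 3,"dy": 4,"dz": 5,"ax": 0,"ay": 0,"az": 0,"fingers": 4.2}
    - {"dx": 5,"dy": 6,"dz": 5,"ax": 0,"ay": 0,"az": 0,"fingers": 4.2}
    - {"dx": 7,"dy": 8,"dz": 5,"ax": 0,"ay": 0,"az": 0,"fingers": 4.2}
    - {"dx": 9,"dy": 10,"dz": 5,"ax": 0,"ay": 0,"az": 0,"fingers": 4.2}
    - {"dx": 11,"dy": 12,"dz": 5,"ax": 0,"ay": 0,"az": 0,"fingers": 4.2}
    - {"dx": 13,"dy": 14,"dz": 5,"ax": 0,"ay": 0,"az": 0,"fingers": 4.2}
    - {"dx": 15,"dy": 16,"dz": 5,"ax": 0,"ay": 0,"az": 0,"fingers": 4.2}
    - {"dx": 17,"dy": 17.5,"dz": 5,"ax": 0,"ay": 0,"az": 0,"fingers": 4.2}
  squeeze: 70

```text
t: 17.77
tcp_pos: [595.5, -29.0, 308.2]
eef_rot: [-0.064, -3.139, -0.001]
force: [0.4, -0.3, -3.8]
opening: 45.0
```

play_rows:
  moves:
    - {"dx": 2,"dy": 0.3,"dz": 0,"ax": 0,"ay": 0,"az": 0.05,"fingers": 4.2}
    - {"dx": 4,"dy": 0.6,"dz": 0,"ax": 0,"ay": 0,"az": 0.1,"fingers": 4.2}
    - {"dx": 5.2,"dy": 0.7,"dz": 0,"ax": 0,"ay": 0,"az": 0.125,"fingers": 4.2}
    - {"dx": 5.2,"dy": 0.7,"dz": 0,"ax": 0,"ay": 0,"az": 0.125,"fingers": 4.2}
    - {"dx": 5.2,"dy": 0.7,"dz": 0,"ax": 0,"ay": 0,"az": 0.125,"fingers": 4.2}

```text
t: 18.18
tcp_pos: [646.9, -23.7, 307.6]
eef_rot: [0.13, -3.137, -0.0]
force: [0.7, -0.1, -3.9]
opening: 44.9
```

```bash
python3 s.py
python3 - <<'E'
from h import *
p=robot.snapshot("wrist");save(p,"w12")
E
```

```text
18.1833 q [-0.037  0.586  0.274  1.261 -0.    -0.12 ] tcp [646.907 -23.669 307.62 ] [ 0.13  -3.137 -0.   ] F [ 0.733 -0.071 -3.855] T [-0.035 -0.003  0.017] 44.910934547795534
```

View pics/w12.png

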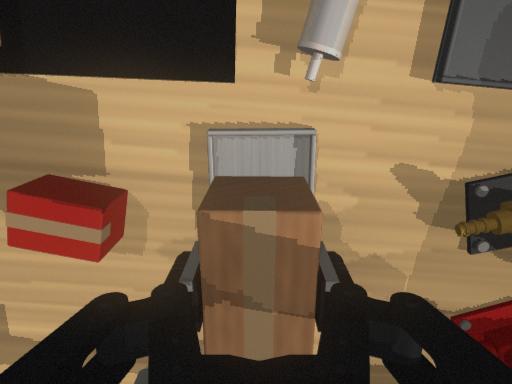

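The tray is centred and square under the held carton (pixels 212–315). Lowering.

play_rows:
  moves:
    - {"dx": 0,"dy": 0,"dz": -3,"ax": 0,"ay": 0,"az": 0,"fingers": 4.2}
    - {"dx": 0,"dy": 0,"dz": -6,"ax": 0,"ay": 0,"az": 0,"fingers": 4.2}
    - {"dx": 0,"dy": 0,"dz": -8.5,"ax": 0,"ay": 0,"az": 0,"fingers": 4.2}
    - {"dx": 0,"dy": 0,"dz": -10,"ax": 0,"ay": 0,"az": 0,"fingers": 4.2}
    - {"dx": 0,"dy": 0,"dz": -10.9,"ax": 0,"ay": 0,"az": 0,"fingers": 4.2}
    - {"dx": 0,"dy": 0,"dz": -10.9,"ax": 0,"ay": 0,"az": 0,"fingers": 4.2}
    - {"dx": 0,"dy": 0,"dz": -10.9,"ax": 0,"ay": 0,"az": 0,"fingers": 4.2}

```text
t: 18.82
tcp_pos: [646.5, -24.1, 200.4]
eef_rot: [0.13, -3.139, -0.0]
force: [0.9, -0.7, -2.7]
opening: 44.8
```

```bash
python3 s.py
```

```text
18.8167 q [-0.037  0.673  0.132  1.03  -0.    -0.12 ] tcp [646.528 -24.1   200.364] [ 0.13  -3.139 -0.   ] F [ 0.877 -0.723 -2.747] T [-0.019 -0.031 -0.025] 44.83282271806608
```

play_rows:
  moves:
    - {"dx": 0,"dy": 0,"dz": -0.3,"ax": 0,"ay": 0,"az": 0,"fingers": 4.2}
    - {"dx": 0,"dy": 0,"dz": -0.5,"ax": 0,"ay": 0,"az": 0,"fingers": 4.2}
    - {"dx": 0,"dy": 0,"dz": -0.5,"ax": 0,"ay": 0,"az": 0,"fingers": 4.2}
    - {"dx": 0,"dy": 0,"dz": -0.5,"ax": 0,"ay": 0,"az": 0,"fingers": 4.2}

```text
t: 19.15
tcp_pos: [647.0, -23.9, 195.8]
eef_rot: [-0.131, 3.138, -0.0]
force: [0.5, 0.2, -4.3]
opening: 44.8
```

```bash
python3 s.py
```

```text
19.15 q [-0.037  0.678  0.128  1.02  -0.    -0.12 ] tcp [647.043 -23.854 195.847] [-0.131  3.138 -0.   ] F [ 0.495  0.162 -4.292] T [-0.051  0.022 -0.012] 44.775075766453654
```

play_rows:
  moves:
    - {"dx": 0,"dy": 0,"dz": -0.2,"ax": 0,"ay": 0,"az": 0,"fingers": 4.2}
    - {"dx": 0,"dy": 0,"dz": -0.2,"ax": 0,"ay": 0,"az": 0,"fingers": 4.2}
    - {"dx": 0,"dy": 0,"dz": -0.2,"ax": 0,"ay": 0,"az": 0,"fingers": 4.2}

```text
t: 19.4
tcp_pos: [647.1, -23.8, 195.1]
eef_rot: [-0.131, 3.137, -0.0]
force: [-3.4, 0.7, 6.0]
opening: 45.5
```

```bash
python3 s.py
```

```text
19.4 q [-0.037  0.678  0.127  1.017 -0.    -0.12 ] tcp [647.125 -23.836 195.078] [-0.131  3.137 -0.   ] F [-3.446  0.688  5.993] T [ 0.004  0.619 -0.04 ] 45.45668318886079
```

Contact. I'll release and rise.

play_rows:
  moves:
    - {"dx": 0,"dy": 0,"dz": 0,"ax": 0,"ay": 0,"az": 0,"fingers": 5.5}
    - {"dx": 0,"dy": 0,"dz": 0,"ax": 0,"ay": 0,"az": 0,"fingers": 7}
    - {"dx": 0,"dy": 0,"dz": 0,"ax": 0,"ay": 0,"az": 0,"fingers": 7}
    - {"dx": 0,"dy": 0,"dz": 2,"ax": 0,"ay": 0,"az": 0,"fingers": 7}
    - {"dx": 0,"dy": 0,"dz": 5,"ax": 0,"ay": 0,"az": 0,"fingers": 7}
    - {"dx": 0,"dy": 0,"dz": 8,"ax": 0,"ay": 0,"az": 0,"fingers": 7}
    - {"dx": 0,"dy": 0,"dz": 11,"ax": 0,"ay": 0,"az": 0,"fingers": 7}
    - {"dx": -1,"dy": -3,"dz": 12,"ax": 0,"ay": 0,"az": 0,"fingers": 7.5}
    - {"dx": -3,"dy": -7,"dz": 12,"ax": 0,"ay": 0,"az": 0,"fingers": 7.5}
    - {"dx": -5,"dy": -11,"dz": 12,"ax": 0,"ay": 0,"az": -0.1,"fingers": 7.5}

```text
t: 20.23
tcp_pos: [600.1, -128.5, 314.7]
eef_rot: [0.024, 3.137, -0.002]
force: [0.9, -1.1, 0.2]
opening: 75.0
```

play_rows:
  moves:
    - {"dx": -3,"dy": -4,"dz": 0,"ax": 0,"ay": 0,"az": 0,"fingers": 7.5}
    - {"dx": -5.5,"dy": -8,"dz": 0,"ax": 0,"ay": 0,"az": 0,"fingers": 7.5}
    - {"dx": -7.5,"dy": -11,"dz": 0,"ax": 0,"ay": 0,"az": 0,"fingers": 7.5}
    - {"dx": -7.8,"dy": -12,"dz": 0,"ax": 0,"ay": 0,"az": 0,"fingers": 7.5}
    - {"dx": -7.8,"dy": -12,"dz": 0,"ax": 0,"ay": 0,"az": 0,"fingers": 7.5}
    - {"dx": -7.8,"dy": -12,"dz": 0,"ax": 0,"ay": 0,"az": 0,"fingers": 7.5}

```text
t: 20.73
tcp_pos: [521.1, -249.6, 313.2]
eef_rot: [0.031, 3.141, 0.0]
force: [-0.8, 0.7, 0.3]
opening: 75.1
```

```bash
python3 s.py
python3 - <<'E'
from meas import *
o=robot.observe()
p=robot.snapshot("wrist");save(p,"w13");W=world(p,o);x,y=W[...,0],W[...,1]
rects(W,(x>300)&(x<590),46,60,100)
for n in("top","side"):
    p=robot.snapshot(n);save(p,n+"4");W=world(p);x,y=W[...,0],W[...,1]
    print(n);rects(W,(x>350)&(x<590)&(y<-60)&(y>-320),46,56)
    rects(W,(x>350)&(x<590)&(y<330)&(y>100),46,60)
    rects(W,(x>570)&(x<720)&(y<60)&(y>-100),40,65)
E
```

```text
20.7333 q [-0.447  0.445  0.056  1.181  0.001 -0.427] tcp [ 521.106 -249.599  313.176] [0.031 3.141 0.   ] F [-0.831  0.663  0.279] T [-0.022 -0.013 -0.001] 75.13119347751716
px [253. 191.] n 5490 ctr 518.0 -252.7 size 46.0 70.3 ang 88.8 mean [ 516.1 -252.7   50. ] zmed 50.0
top
px [169. 227.] n 395 ctr 408.8 259.7 size 70.6 47.4 ang 0.3 mean [408.8 258.9  53.1] zmed 53.3
px [268. 148.] n 373 ctr 647.5 -24.7 size 71.9 46.1 ang 4.3 mean [646.2 -24.6  53. ] zmed 53.1
side
px [313. 247.] n 457 ctr 519.1 -256.8 size 48.5 72.6 ang 89.2 mean [ 517.8 -257.5   49.7] zmed 49.7
px [184. 152.] n 250 ctr 407.8 256.7 size 51.6 71.5 ang 88.3 mean [406.8 253.1  52.5] zmed 52.9
px [294. 180.] n 104 ctr 619.4 -26.1 size 55.7 26.2 ang 70.2 mean [618.7 -27.   50.1] zmed 51.9
```

View pics/side4.png

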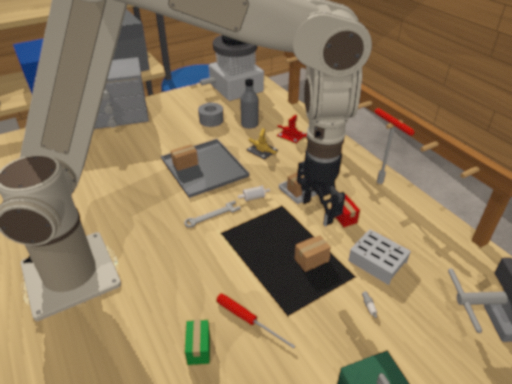

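The top view puts the heavy carton at (647.5,−24.7) in the small tray, with its top at 53 mm. The last carton is at (518,−253).

play_rows:
  moves:
    - {"dx": -0.3,"dy": -0.3,"dz": -4,"ax": 0,"ay": 0,"az": 0,"fingers": 7.5}
    - {"dx": -0.3,"dy": -0.3,"dz": -7,"ax": 0,"ay": 0,"az": 0,"fingers": 7.5}
    - {"dx": -0.3,"dy": -0.3,"dz": -10,"ax": 0,"ay": 0,"az": 0,"fingers": 7.5}
    - {"dx": -0.3,"dy": -0.3,"dz": -12,"ax": 0,"ay": 0,"az": 0,"fingers": 7.5}
    - {"dx": -0.3,"dy": -0.3,"dz": -12.4,"ax": 0,"ay": 0,"az": 0,"fingers": 7.5}
    - {"dx": -0.3,"dy": -0.3,"dz": -12.4,"ax": 0,"ay": 0,"az": 0,"fingers": 7.5}
    - {"dx": -0.3,"dy": -0.3,"dz": -12.4,"ax": 0,"ay": 0,"az": 0,"fingers": 7.5}

```text
t: 21.47
tcp_pos: [519.6, -250.8, 189.9]
eef_rot: [0.024, 3.14, -0.001]
force: [-0.5, -1.1, -0.3]
opening: 75.3
```

play_rows:
  moves:
    - {"dx": 0,"dy": 0,"dz": 0,"ax": 0,"ay": 0,"az": 0,"fingers": 4.2}
    - {"dx": 0,"dy": 0,"dz": 0,"ax": 0,"ay": 0,"az": 0,"fingers": 4.2}
    - {"dx": 0,"dy": 0,"dz": 0,"ax": 0,"ay": 0,"az": 0,"fingers": 4.2}
    - {"dx": 0,"dy": 0,"dz": 0,"ax": 0,"ay": 0,"az": 0,"fingers": 4.2}
    - {"dx": 0,"dy": 0,"dz": 0,"ax": 0,"ay": 0,"az": 0,"fingers": 4.2}
  squeeze: 50

```text
t: 21.88
tcp_pos: [519.5, -251.9, 191.1]
eef_rot: [0.026, 3.137, -0.002]
force: [0.4, 0.4, 7.1]
opening: 45.3
```

play_rows:
  moves:
    - {"dx": 0,"dy": 0,"dz": 1.5,"ax": 0,"ay": 0,"az": 0,"fingers": 4.2}
    - {"dx": 0,"dy": 0,"dz": 3,"ax": 0,"ay": 0,"az": 0,"fingers": 4.2}
    - {"dx": 0,"dy": 0,"dz": 6,"ax": 0,"ay": 0,"az": 0,"fingers": 4.2}
    - {"dx": 0,"dy": 0,"dz": 9,"ax": 0,"ay": 0,"az": 0,"fingers": 4.2}
    - {"dx": 0,"dy": 0,"dz": 10,"ax": 0,"ay": 0,"az": 0,"fingers": 4.2}
    - {"dx": 0,"dy": 0,"dz": 10,"ax": 0,"ay": 0,"az": 0,"fingers": 4.2}
    - {"dx": 0,"dy": 0,"dz": 10,"ax": 0,"ay": 0,"az": 0,"fingers": 4.2}

```text
t: 22.47
tcp_pos: [518.5, -251.4, 289.1]
eef_rot: [0.027, 3.141, -0.001]
force: [-0.8, 1.1, -1.2]
opening: 45.4
```

```bash
python3 s.py
python3 - <<'E'
from h import *
f=[]
for i in range(6):
    f.append(robot.observe()["force"]); p=robot.snapshot("wrist")
print(np.mean(f,0),np.std(f,0)); save(p,"w14")
E
```

```text
22.4667 q [-0.452  0.461  0.015  1.123  0.    -0.435] tcp [ 518.453 -251.409  289.105] [ 0.027  3.141 -0.001] F [-0.829  1.14  -1.162] T [-0.06   0.019 -0.024] 45.419162282067646
[ 0.03661226  0.27804926 -1.18012913] [0.62583512 0.62481965 0.64054119]
```

View pics/w14.png

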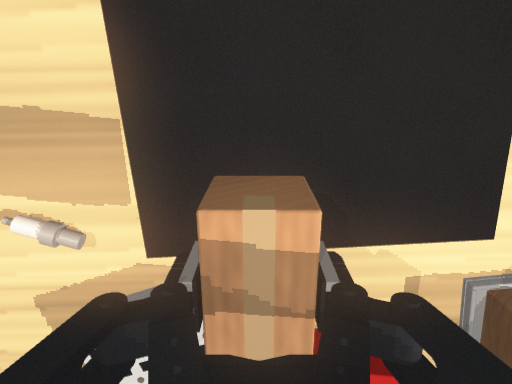

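Light, so off to the wide tray at (500,165).

play_rows:
  moves:
    - {"dx": -0.2,"dy": 4,"dz": 0,"ax": 0,"ay": 0,"az": 0,"fingers": 4.2}
    - {"dx": -0.4,"dy": 8,"dz": 0,"ax": 0,"ay": 0,"az": 0,"fingers": 4.2}
    - {"dx": -0.6,"dy": 12,"dz": 0,"ax": 0,"ay": 0,"az": 0,"fingers": 4.2}
    - {"dx": -0.8,"dy": 16,"dz": 0,"ax": 0,"ay": 0,"az": 0,"fingers": 4.2}
    - {"dx": -1,"dy": 20,"dz": 0,"ax": 0,"ay": 0,"az": 0,"fingers": 4.2}
    - {"dx": -1.2,"dy": 24,"dz": 0,"ax": 0,"ay": 0,"az": 0,"fingers": 4.2}
    - {"dx": -1.4,"dy": 28,"dz": 0,"ax": 0,"ay": 0,"az": 0,"fingers": 4.2}
    - {"dx": -1.6,"dy": 32,"dz": 0,"ax": 0,"ay": 0,"az": 0,"fingers": 4.2}
    - {"dx": -1.8,"dy": 36,"dz": 0,"ax": 0,"ay": 0,"az": 0,"fingers": 4.2}
    - {"dx": -1.8,"dy": 39.5,"dz": 0,"ax": 0,"ay": 0,"az": 0.02,"fingers": 4.2}

```text
t: 23.6
tcp_pos: [499.7, 145.9, 288.5]
eef_rot: [0.007, -3.14, -0.0]
force: [-0.1, -0.6, -1.9]
opening: 45.2
```

play_rows:
  moves:
    - {"dx": 0,"dy": 2,"dz": 0,"ax": 0,"ay": 0,"az": 0,"fingers": 4.2}
    - {"dx": 0,"dy": 2,"dz": 0,"ax": 0,"ay": 0,"az": 0,"fingers": 4.2}
    - {"dx": 0,"dy": 2,"dz": 0,"ax": 0,"ay": 0,"az": 0,"fingers": 4.2}
    - {"dx": 0,"dy": 2,"dz": 0,"ax": 0,"ay": 0,"az": 0,"fingers": 4.2}

```text
t: 23.93
tcp_pos: [500.3, 163.3, 288.4]
eef_rot: [0.005, -3.14, 0.001]
force: [-0.5, 1.0, -1.6]
opening: 45.3
```

```bash
python3 s.py
python3 - <<'E'
from meas import *
p=robot.snapshot("wrist");save(p,"w15")
p=robot.snapshot("top");save(p,"top5");W=world(p);x,y=W[...,0],W[...,1]
rects(W,(x>350)&(x<590)&(y<330)&(y>100),46,60)
E
```

```text
23.9333 q [ 0.316  0.372 -0.128  1.073 -0.     0.312] tcp [500.307 163.276 288.432] [ 0.005 -3.14   0.001] F [-0.533  1.012 -1.606] T [ 0.023 -0.052  0.013] 45.31499483274562
px [161. 234.] n 26 ctr 392.0 281.5 size 36.6 8.1 ang 11.8 mean [387.8 279.5  53.7] zmed 53.7
```

View pics/w15.png

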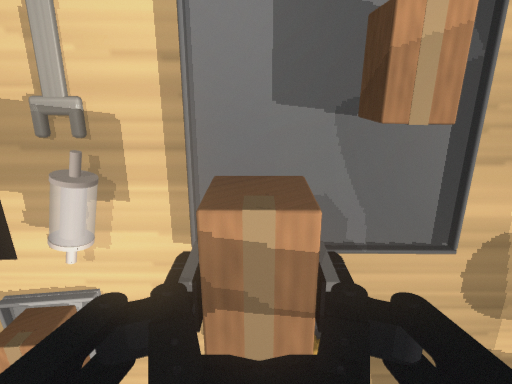

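play_rows:
  moves:
    - {"dx": -0.3,"dy": 0,"dz": -3,"ax": 0,"ay": 0,"az": 0,"fingers": 4.2}
    - {"dx": -0.3,"dy": 0,"dz": -6,"ax": 0,"ay": 0,"az": 0,"fingers": 4.2}
    - {"dx": -0.3,"dy": 0,"dz": -8,"ax": 0,"ay": 0,"az": 0,"fingers": 4.2}
    - {"dx": -0.3,"dy": 0,"dz": -9,"ax": 0,"ay": 0,"az": 0,"fingers": 4.2}
    - {"dx": -0.3,"dy": 0,"dz": -9.2,"ax": 0,"ay": 0,"az": 0,"fingers": 4.2}
    - {"dx": -0.3,"dy": 0,"dz": -9.2,"ax": 0,"ay": 0,"az": 0,"fingers": 4.2}
    - {"dx": -0.3,"dy": 0,"dz": -9.2,"ax": 0,"ay": 0,"az": 0,"fingers": 4.2}

```text
t: 24.62
tcp_pos: [498.3, 163.3, 198.0]
eef_rot: [-0.004, 3.14, 0.001]
force: [0.4, 1.2, -1.0]
opening: 45.2
```

```bash
python3 s.py
```

```text
24.6167 q [ 0.317  0.47  -0.246  0.853  0.     0.314] tcp [498.33  163.306 198.027] [-0.004  3.14   0.001] F [ 0.358  1.155 -1.001] T [0.006 0.035 0.006] 45.21856327106704
```

play_rows:
  moves:
    - {"dx": 0,"dy": 0,"dz": -0.25,"ax": 0,"ay": 0,"az": 0,"fingers": 4.2}
    - {"dx": 0,"dy": 0,"dz": -0.25,"ax": 0,"ay": 0,"az": 0,"fingers": 5.5}
    - {"dx": 0,"dy": 0,"dz": -0.25,"ax": 0,"ay": 0,"az": 0,"fingers": 7}
    - {"dx": 0,"dy": 0,"dz": -0.25,"ax": 0,"ay": 0,"az": 0,"fingers": 7}
    - {"dx": 0,"dy": 0,"dz": 2,"ax": 0,"ay": 0,"az": 0,"fingers": 7}
    - {"dx": 0,"dy": 0,"dz": 5,"ax": 0,"ay": 0,"az": 0,"fingers": 7}
    - {"dx": 0,"dy": 0,"dz": 8,"ax": 0,"ay": 0,"az": 0,"fingers": 7}
    - {"dx": 0,"dy": 0,"dz": 12,"ax": 0,"ay": 0,"az": 0,"fingers": 7}
    - {"dx": -3,"dy": -2,"dz": 14,"ax": 0,"ay": 0,"az": 0,"fingers": 7}
    - {"dx": -6,"dy": -5,"dz": 15,"ax": 0,"ay": 0,"az": 0,"fingers": 7}

```text
t: 25.45
tcp_pos: [440.4, 116.2, 350.7]
eef_rot: [-0.01, 3.133, 0.004]
force: [0.6, -0.5, 1.2]
opening: 69.9
```

play_rows:
  moves:
    - {"dx": -3,"dy": -3,"dz": 0,"ax": 0,"ay": 0,"az": 0,"fingers": 7}
    - {"dx": -6,"dy": -6,"dz": 0,"ax": 0,"ay": 0,"az": 0,"fingers": 7}
    - {"dx": -8,"dy": -9,"dz": 0,"ax": 0,"ay": 0,"az": 0,"fingers": 7}
    - {"dx": -9,"dy": -12,"dz": 0,"ax": 0,"ay": 0,"az": 0,"fingers": 7}
    - {"dx": -9,"dy": -12,"dz": 0,"ax": 0,"ay": 0,"az": 0,"fingers": 7}
    - {"dx": -9,"dy": -12,"dz": 0,"ax": 0,"ay": 0,"az": 0,"fingers": 7}

```text
t: 25.95
tcp_pos: [348.3, -6.2, 347.2]
eef_rot: [0.001, 3.14, 0.0]
force: [0.1, -0.9, 0.2]
opening: 70.2
```

```bash
python3 s.py
python3 - <<'E'
from meas import *
for n in("top","side"):
    p=robot.snapshot(n);save(p,n+"6");W=world(p);x,y=W[...,0],W[...,1]
    print(n);rects(W,(x>350)&(x<590)&(y<-60)&(y>-320),30,56)
    rects(W,(x>350)&(x<590)&(y<330)&(y>100),46,60)
    rects(W,(x>570)&(x<720)&(y<60)&(y>-100),46,65)
    print("valve");rects(W,(x>600)&(x<700)&(y>150)&(y<250),55,80,8)
    for l in ["fuel_filter","muffler_guard","spark_plug","wrench","screwdriver","oil_bottle","air_filter"]:
        print(n,l,[(round(d["confidence"],2),np.round(d["at"]).tolist()) for d in robot.landmark_of(p,l)])
E
```

```text
25.95 q [-0.018 -0.023 -0.451  1.141  0.    -0.017] tcp [348.261  -6.19  347.23 ] [0.001 3.14  0.   ] F [ 0.13  -0.927  0.21 ] T [-0.004 -0.018  0.026] 70.21225608040129
top
px [203. 196.] n 378 ctr 498.6 162.9 size 69.4 46.7 ang 0.6 mean [498.5 162.4  53.3] zmed 53.3
px [169. 227.] n 393 ctr 408.9 259.4 size 45.8 71.0 ang 89.1 mean [408.9 258.9  53.2] zmed 53.3
px [268. 148.] n 365 ctr 647.0 -24.6 size 71.2 46.1 ang 4.4 mean [646.7 -24.6  53.4] zmed 53.4
valve
px [191. 143.] n 72 ctr 653.6 202.9 size 44.3 11.9 ang 48.5 mean [653.  202.9  70.2] zmed 71.1
top fuel_filter [(0.79, [512.0, 20.0, -0.0])]
top muffler_guard [(0.85, [653.0, -343.0, 0.0])]
top spark_plug [(0.54, [552.0, -421.0, -1.0])]
top wrench []
top screwdriver [(0.3, [513.0, 18.0, -2.0])]
top oil_bottle [(0.89, [700.0, 364.0, -1.0])]
top air_filter [(0.61, [593.0, 457.0, -0.0]), (0.28, [552.0, -417.0, 1.0])]
side
px [179. 153.] n 153 ctr 395.3 256.1 size 51.5 46.0 ang 87.2 mean [392.9 254.9  52.5] zmed 52.7
px [225. 159.] n 245 ctr 497.5 160.2 size 70.7 50.5 ang 2.0 mean [498.5 155.3  52.7] zmed 52.9
px [302. 177.] n 304 ctr 645.5 -27.3 size 72.8 49.2 ang 4.6 mean [644.2 -29.9  53.1] zmed 53.3
valve
px [262. 134.] n 52 ctr 653.0 200.2 size 46.0 11.9 ang 48.4 mean [650.5 195.7  67.3] zmed 69.4
side fuel_filter [(0.78, [509.0, 19.0, 3.0]), (0.3, [551.0, -417.0, 2.0])]
side muffler_guard [(0.63, [311.0, -339.0, 1.0]), (0.6, [649.0, -342.0, -3.0])]
side spark_plug [(0.73, [550.0, -416.0, 4.0])]
side wrench [(0.7, [375.0, 10.0, 2.0])]
side screwdriver [(0.89, [310.0, -338.0, -2.0])]
side oil_bottle [(0.71, [699.0, 364.0, 2.0])]
side air_filter [(0.74, [595.0, 457.0, -2.0])]
```

View pics/side6.png

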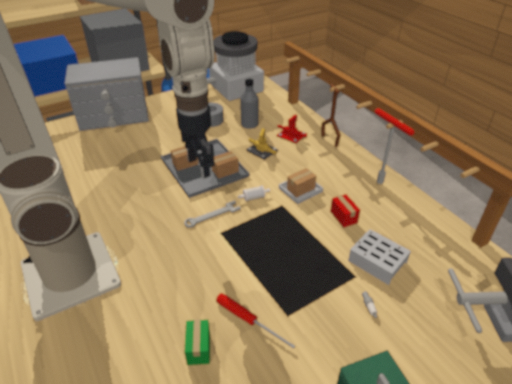

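View pics/top6.png

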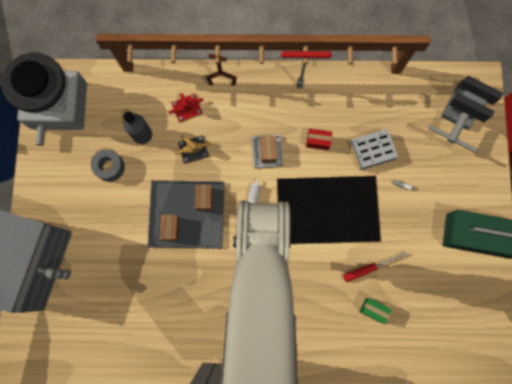

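The mat is empty, all cartons sit in their trays, the valve bar is at the shut angle and the bystanders are unmoved. Handing in.

```bash
python3 -c "
from station import robot
print(robot.hand_in())"
```

```text
the job is handed in; nothing more can be done
None
```

The fuel valve is shut, the heavy carton is in the aluminium tray, and both light cartons are in the grey tray, well apart. I handed the job in at about 27 s; it reports no verdict.

- **Valve:** I turned the handle clockwise by about 2.25 rad, until the torque jumped to 0.95 N m. It started at about 0.35 rad, so the joint should now read about 2.6. The last pictures still show the bar at that angle.
- **Cartons:** three were present. Lifted, they pulled about 0.6 N, 4.1 N and 1.2 N, so the 4.1 N one is the carburettor.
- **Placing:** the heavy carton lies within about 3 mm of the aluminium tray's centre. The light ones are about (45, 53) mm and (45, 44) mm off the grey tray's centre in x and y, inside the 75 and 85 mm limits. All tops are at about 53 mm, so none is stacked.
- **Bystanders:** the networks found every one within a few mm of where it started. The arm hid the wrench and screwdriver from the top view, where the screwdriver got only a false, low-confidence hit. The side view found both unmoved.
- **Disagreements:** the two fixed cameras disagreed by up to about 4 mm, most on the grey tray's cartons. In the last side view the arm partly hid one of those.

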